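Open the colour meter for a small round part

ROBOT

A 6-joint arm with a two-finger parallel gripper is mounted at the origin on a cart in front of the work surface, level with it; the furniture and walls round the work are solid. World frame = base frame: x ahead of the robot, y to its left, z up, the work surface at z = 0. Lengths are in mm, angles in rad, forces in N, time in s.
With the tool pointing down it reaches from about 350 to 975 mm from the base axis. Payload 7.1 kg.
Tool frame: the origin (TCP) lies at the very end of the fingers, on their centre line; the grasp point (between the pads) lies 19 mm behind it; y points along the fingers, x is the direction in which the jaws open and shut, and the axes are right-handed (so a half turn about y gives the same grasp; the last joint's range is limited). The gripper opens to 88 mm and grips with 3 to 60 N. Pads are 20 mm wide; open, the fingers measure 115 mm over their backs; the gripper's body (75 mm by 178 mm) begins 61 mm behind the grasp point.
Start: joints at [-1.246, 0.423, 1.63, -0, 1.089, -0.019], TCP at [210.684, -588.402, 195.275] pointing down, gripper open.
Joint ranges: [-3, 3], [-0.9, 2.11], [0.09, 2.58], [-1.31, 4.45], [0.11, 2.69], [-2.54, 2.54]. Speed limits (rad/s): [2.39, 2.39, 3.01, 3.14, 3.14, 3.14].

INTERFACE

Orientations are given as a rotation vector (axis times angle).
In Python, from workcell import ctrl gives the robot as it stands. The module is installed in compiled form; this text tells all that it offers.
- The arm moves only by the tool jog_arm, never from a script. Its argument "steps" is a list of rows, each an object with "turn": the turn, a rotation vector about the world's x, y, z scaled (see below), a list of three; "dp": the shift along the world's x, y, z scaled (see below), a list of three; "claw": the opening, from 0 (shut) to 1 (fully open). In form: [{"turn": [wx, wy, wz], "dp": [x, y, z], "claw": claw}, ...]. A call has 1 to 12 rows; each row is the pose to reach, as a shift and turn from the pose measured when the call began, turning the shorter way round; what a row does not reach only later rows make up. The controller multiplies each number of a shift by 80 mm and each number of a turn by pi rad. A row lasts 1/12 s, in which the tool goes at most 41.7 mm and 7.16 degrees, less where a joint would pass 70% of its speed; a pose out of reach is approached as far as the arm can. A call with a number of a shift or a turn outside -1 to 1 is refused whole. A call with a gripper value outside its range is refused whole. The fingers move at their own pace and stop on an object; the grip force is fixed at half the most. Time passes only in rows, so rows that repeat a pose let the fingers close. It gives the time, the measured TCP pose, the force and the opening at its end, in the units of the state.
- ctrl.get_obs(): the state, without advancing time (a new reading comes with each control period).
- ctrl.get_image(name): name is "scene" or "top" or "wrist"; returns a dict with "img" (480x640x3 uint8, red, green, blue), "range_z" (480x640 float32, mm along the optical axis (not along the pixel's ray), 0 where there is no reading), "fovy" (degrees; the focal length in pixels is half the picture's height over the tangent of half this angle, whatever the lens; pixels are square), "cx", "cy" (the principal point, pixels), "camera_from_world" (4x4, takes a point from world to camera coordinates); the wrist camera has in their place "hand_eye" (4x4, takes a point from camera to tool coordinates, whose origin is the TCP and whose axes are the tool frame's). Camera axes: x right, y down, z forward; pixel columns grow to the right and rows downward; lengths in mm; the calibration is good to about 2 mm. A picture is of the moment at which its call begins: read the wrist's pose just before it.
- ctrl.close_job(): hands the job in, once; it reports no verdict.
The state is a dict: "t": time; "qpos": joint angles; "qvel": joint speeds; "joint_torque": joint torques, N m; "ee_pos": TCP position; "orientation": TCP orientation; "ft_force": force on the tool from outside, world axes, zero at the start; "moment": the same for the moment, N m; "width": finger opening in mm.
Only numpy, scipy, OpenCV 4.12 (cv2) and the standard library are available. Lean on these libraries where they do the work, as an engineer would, in place of code of your own. Each camera call takes 0.05 s, during which the arm holds its last target.

TASK

Get the bench colour meter ready for the small round cap: turn the aperture knob on its top until the white pointer stands on the small red dot, then pull the spring-loaded sample clamp at its front out by the bar handle until the front edges of its black shoes stand at the red lines on the rails. Do not run it on to the end stop or let it snap shut, leave the cap, paint tin and spare handle standing round the meter alone, and finish still holding the clamp open at the red lines, because I am about to slip the cap in.

Things in the scene. Friction and masses are not known exactly. Their poses are not given: they have to be found in the camera images.
- colour_meter: Bench colour meter, a fixed white box 150 mm deep (x), 170 wide (y), 115 high. Origin: centre of its underside; x to its back, z up; front face with the round sample port at x = -0.075, facing roughly the robot. Two aluminium rails (12 mm wide, top 50 mm up) stick 110 mm out of the front at y = +/-0.058, tied by an end-stop bar (x = -0.187, top 51 mm up). Knob on the top.
- clamp (a joint): Opening of the sample clamp in m: 0 = shut against the port (at rest), grows as it slides along the rails away from the box (-x of the meter). 0.020 at the black lines, 0.052 at the red lines, 0.072 at the end stop. A spring always draws it shut, about 4 N at 0, rising evenly to about 10 N at the red lines; it latches nowhere. Moving mass 0.3 kg.
- clamp_grip (a point): Middle of the clamp's bar handle; moves with the clamp. Level dark steel bar, 11 mm thick, 72 mm long along y of the meter, 85 mm above the bench, 53 mm in front of the box when shut. 27 mm of free space between the bar and the clamp plate behind it (top edge 106 mm up), open above and below; two legs run back to the plate 36 mm to either side of the middle.
- shoe_edge (a point): Top of the front edge of the clamp's left black shoe (y = +0.058 of the meter, 60 mm above the bench); moves with the clamp. The two shoes, 26 mm long, ride on the rails.
- red_line (a point): Where shoe_edge must stand: over the red line of the left rail, fixed to the meter, 60 mm above the bench. Each rail has a black line near the box (opening for flat panels) and this red one farther out (for small round parts).
- aperture_knob (a joint): Angle of the aperture knob in rad, growing clockwise seen from above, range -1.2 to 1.5. At 0 its white pointer points to the back of the meter (+x of the meter). The dark dial plate round it has a large white dot at -0.9, a middle white dot at 0 and the small red dot (9 mm) at +0.9. It stays where it is left; turning it takes about 0.05 N m.
- knob_grip (a point): On the vertical axis of the aperture knob, at the knob's top, 140 mm above the bench. The knob is round and black: grip 34 mm in diameter from here down to a skirt (45 mm in diameter) 20 mm below; the box's top is 25 mm below this point.
- painted_cap: The light blue-grey cap to be measured, 46 mm across and 37 mm high, standing loose on the bench left of the meter; origin at the centre of its underside. Leave it alone.
- red_tin: Red paint tin, 72 mm across and 86 mm high, loose on the bench; origin at the centre of its underside. Leave it alone.
- spare_handle: Black and red handle, 275 mm long and 36 mm thick, lying loose on the bench; origin at the centre of its underside. Leave it alone.

How it is judged (in metres and radians):
On the way, in this order (a step that is already met when the one before it is completed fails the run):
1. the aperture knob's pointer stands on the red dot, the clamp still shut (value of joint aperture_knob between 0.77 and 1.03 rad and value of joint clamp below 0.01 m), for 0.2 s.
2. the clamp is pulled out to the red lines (value of joint clamp between 0.047 and 0.057 m), for 0.2 s.
At the end, for the whole second after the job is handed in: The fingers hold the clamp still with the front edges of its shoes within 5 mm of the red lines (opening 47 to 57 mm), the knob's pointer is within 0.13 rad of the red dot (pointing at it), and the cap, tin and spare handle are where they were (within 20 mm) (all of step 2 and velocity of joint clamp between -0.01 and 0.01 m/s and contact force between the fingers and clamp above 2 N and value of joint aperture_knob between 0.77 and 1.03 rad and distance of each of painted_cap, red_tin, spare_handle from where it was at the start of the episode below 0.02 m); the arm keeps its last pose, push and grip.
It fails at once if the clamp is run on to its end stop (value of joint clamp above 0.069 m).
It fails at once if the clamp is let snap shut (velocity of joint clamp below -0.35 m/s).
It fails at once if the cap is disturbed (distance of painted_cap from where it was at the start of the episode above 0.02 m).
It fails at once if the paint tin is disturbed (distance of red_tin from where it was at the start of the episode above 0.02 m).
It fails at once if the spare handle is disturbed (distance of spare_handle from where it was at the start of the episode above 0.02 m).
It also fails if it takes over 51 s, if anything falls off the work surface, if the arm or the gripper's body presses on something with over 40 N, if the wrist force passes 120 N, or if a joint passes its speed limit or range.

## Working session

There is one attempt and no reset: what is moved stays moved. The work goes in short steps, Python scripts to look and compute and a tool call to move; the robot and the scene stay as the last step left them, time stands still between calls to the robot, and variables do not carry over. Pictures are saved under pics/ and viewed, and the job is handed in when it is done.

Besides the shell and the picture viewer there is one more tool, called after ">>>" by a JSON object that holds its "api" and its "payload". jog_arm: Moves the arm, as the interface text tells. Its arguments: {"type":"object","properties":{"steps":{"type":"array","items":{"type":"object","properties":{"turn":{"type":"array","items":{"type":"number"}},"dp":{"type":"array","items":{"type":"number"}},"claw":{"type":"number"}}}}},"required":["steps"]}

```bash
mkdir -p pics; cat > h.py <<'E'
import numpy as np,cv2
from workcell import ctrl
def snap(n,f):
    d=ctrl.get_image(n); cv2.imwrite('pics/'+f,d['img'][:,:,::-1]); np.savez('pics/'+f+'.npz',**d); return d
def fl(d): return 240/np.tan(np.radians(d['fovy'])/2)
E
python3 - <<'E'
from h import *
o=ctrl.get_obs(); print({k:np.round(v,3).tolist() for k,v in o.items()})
for n in ['scene','top']:
    d=snap(n,n+'0.png'); print(n,d['fovy'],d['cx'],d['cy'],np.round(d['camera_from_world'],3).tolist())
E
```

```text
{'t': 0.0, 'qpos': [-1.246, 0.424, 1.631, 0.0, 1.089, -0.019], 'qvel': [0.0, -0.0, 0.001, 0.0, -0.001, -0.0], 'joint_torque': [0.001, -54.461, -27.367, 0.064, 0.023, -0.0], 'ee_pos': [210.506, -587.856, 194.517], 'orientation': [-1.352, 0.953, -0.951], 'ft_force': [-0.111, 0.576, 0.431], 'moment': [-0.063, -0.019, -0.007], 'width': 87.872}
scene 52.84327933008121 321.4616026374516 234.4651867127747 [[0.443, -0.896, 0.026, -370.719], [-0.406, -0.227, -0.885, 309.601], [0.799, 0.382, -0.464, 478.638], [0.0, 0.0, 0.0, 1.0]]
top 48.3767032948981 317.69525912946625 240.05973487557844 [[-0.003, -1.0, -0.029, -93.234], [-0.988, 0.008, -0.152, 595.013], [0.152, 0.028, -0.988, 931.89], [0.0, 0.0, 0.0, 1.0]]
```

View pics/scene0.png

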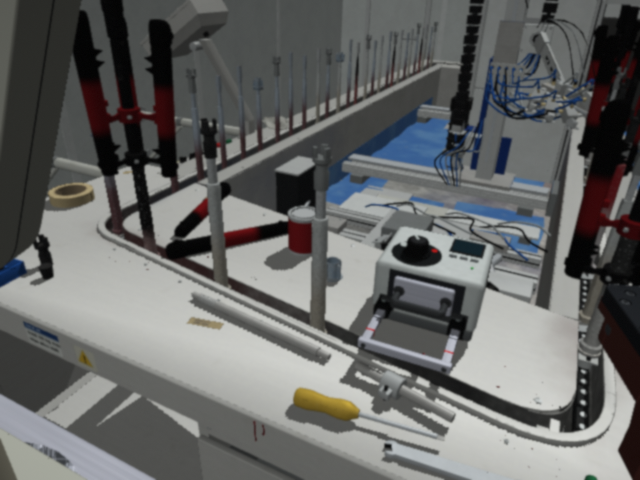

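View pics/top0.png

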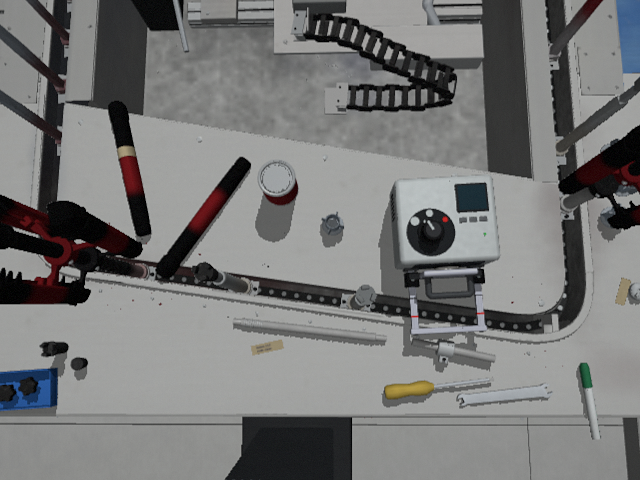

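```bash
cat >> h.py <<'E'
def load(f):
    return dict(np.load('pics/'+f+'.npz'))
def world(d,u,v,z=None,T=None):
    # depth point
    M=np.linalg.inv(d['camera_from_world']) if T is None else T
    f=fl(d); r=np.array([(u-d['cx'])/f,(v-d['cy'])/f,1.])
    if z is None:
        p=r*d['range_z'][int(round(v)),int(round(u))]; return M[:3,:3]@p+M[:3,3]
    w=M[:3,:3]@r; s=(z-M[2,3])/w[2]; return M[:3,3]+s*w
E
python3 - <<'E'
from h import *
d=load('top0.png'); im=d['img'][:,:,::-1]
c=cv2.resize(im[170:345,330:510],None,fx=4,fy=4,interpolation=cv2.INTER_CUBIC)[:600]; 
cv2.imwrite('pics/topc.png',cv2.resize(im[170:345,330:510],(617,600),interpolation=cv2.INTER_CUBIC))
for u,v in [(400,185),(488,185),(495,262),(400,262),(431,232),(365,290),(365,297),(365,305),(278,175),(205,272),(332,220)]: print(u,v,np.round(world(d,u,v),0))
# all high points near workspace
f=fl(d); v,u=np.mgrid[0:480,0:640]; Z=d['range_z']; M=np.linalg.inv(d['camera_from_world'])
P=np.stack([(u-d['cx'])/f*Z,(v-d['cy'])/f*Z,Z],-1)@M[:3,:3].T+M[:3,3]
m=(P[...,2]>100)&(Z>0)
im2=np.zeros((480,640),np.uint8); im2[m]=np.clip(P[...,2][m]/3,40,255); cv2.imwrite('pics/h.png',im2)
E
```

```text
400 185 [ 678. -240.  114.]
488 185 [ 676. -389.  114.]
495 262 [ 557. -429.   -1.]
400 262 [ 546. -238.  104.]
431 232 [ 591. -285.  141.]
365 290 [ 488. -167.  290.]
365 297 [ 479. -166.  292.]
365 305 [ 468. -166.  290.]
278 175 [708. -27.  80.]
205 272 [514.  49. 290.]
332 220 [ 639. -123.    6.]
```

View pics/topc.png

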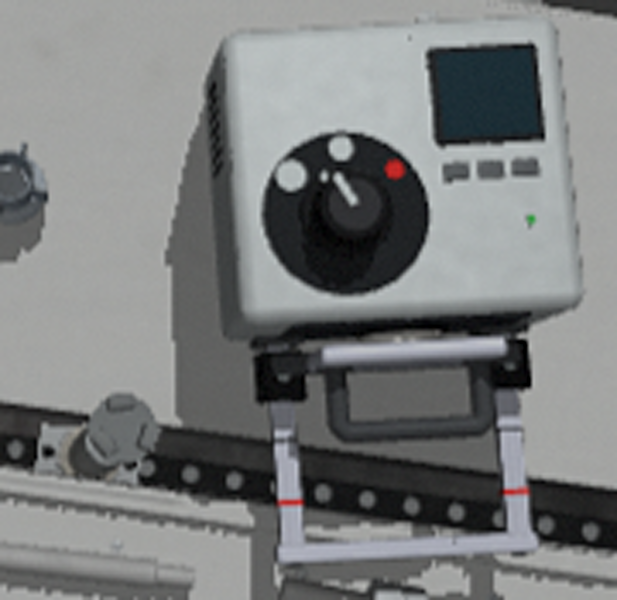

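View pics/h.png

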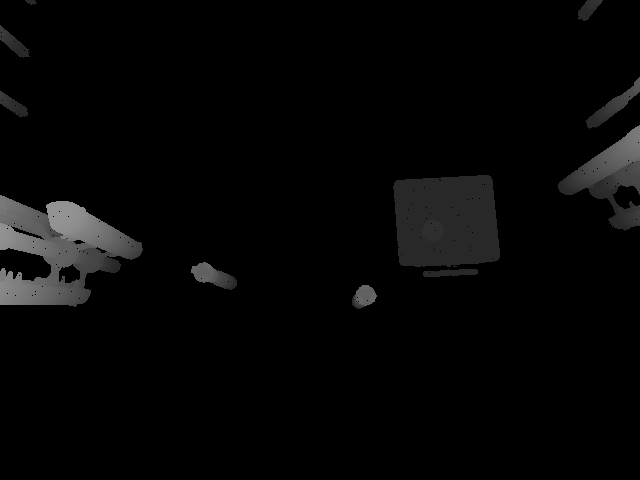

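```bash
python3 - <<'E'
from h import *
from scipy.spatial.transform import Rotation as R
print(np.round(R.from_rotvec(ctrl.get_obs()['orientation']).as_matrix(),3))
d=load('top0.png'); im=d['img'].astype(int)
r,g,b=im[...,0],im[...,1],im[...,2]
m=((r>130)&(r-g>60)&(r-b>60)).astype(np.uint8); m[:170]=0;m[345:]=0;m[:,:390]=0;m[:,510:]=0
n,l,s,c=cv2.connectedComponentsWithStats(m)
for i in range(1,n): print('red',s[i],c[i],np.round(world(d,*c[i],50),1),np.round(world(d,*c[i],117),1))
# heights via depth: box-top mask
f=fl(d); v,u=np.mgrid[0:480,0:640]; Z=d['range_z']; M=np.linalg.inv(d['camera_from_world'])
P=np.stack([(u-d['cx'])/f*Z,(v-d['cy'])/f*Z,Z],-1)@M[:3,:3].T+M[:3,3]
roi=(u>385)&(u<510)&(v>165)&(v<345)&(Z>0)
def rep(n,lo,hi,extra=True):
    k=roi&(P[...,2]>lo)&(P[...,2]<hi)&extra; q=P[k]; 
    rc=cv2.minAreaRect(q[:,:2].astype(np.float32)); print(n,k.sum(),q.mean(0).round(1),rc,q.max(0)); return q
rep('top',110,120)
rep('knob',134,146)
rep('bar',82,95,v>270)
rep('plate',100,112,v>266)
rep('rails',45,55,v>290)
E
```

```text
[[ 0.337 -0.     0.941]
 [-0.941  0.001  0.337]
 [-0.001 -1.     0.   ]]
red [443 217   5   5  22] [444.72727273 219.04545455] [ 630.3 -327.4   50. ] [ 617.4 -313.2  117. ]
red [477 312   7   2  10] [480.6 312.7] [ 461.7 -383.6   50. ] [ 460.6 -365.5  117. ]
red [411 316   7   1   7] [414. 316.] [ 456.4 -266.6   50. ] [ 455.7 -256.6  117. ]
top 7721 [ 618.2 -318.2  114.7] ((617.5299682617188, -317.05914306640625), (149.43104553222656, 167.49851989746094), 2.6187336444854736) [ 695.18487303 -230.31971066  119.98146957]
knob 355 [ 594.9 -287.8  140. ] ((595.2139892578125, -287.98724365234375), (33.41118240356445, 33.752197265625), 44.26185607910156) [ 611.86535954 -270.92406226  145.22070529]
bar 548 [ 500.8 -321.4   88.9] ((505.2481689453125, -319.7873840332031), (90.46475219726562, 44.023128509521484), 87.27176666259766) [ 529.38309    -275.56817602   94.99841034]
plate 323 [ 528.2 -321.   104.9] ((528.8289184570312, -321.265625), (11.056497573852539, 91.6045150756836), 2.516728401184082) [ 534.27885083 -275.55447609  109.16573025]
rails 979 [ 451.9 -323.5   49.7] ((461.9638671875, -325.3896179199219), (133.19349670410156, 77.44535064697266), 89.98995208740234) [ 500.69807458 -258.78761543   54.69634958]
```

```bash
python3 - <<'E'
from h import *
d=load('top0.png'); im=d['img'].astype(int)
mn=im.min(2); v,u=np.mgrid[0:480,0:640]
m=((mn>140)&((u-431)**2+(v-228)**2<20**2)).astype(np.uint8)
n,l,s,c=cv2.connectedComponentsWithStats(m)
K=np.array([595.2,-288.])
for i in range(1,n):
    for z in (117,141):
        p=world(d,*c[i],z)[:2]-K; print(s[i],c[i].round(1),z,p.round(1),'ang',round(-np.arctan2(p[1],p[0])+np.radians(2.6),3))
    ys,xs=np.where(l==i); 
    if s[i,4]>3:
        q=np.array([world(d,a,b,141)[:2]for a,b in zip(xs,ys)])
        vx=cv2.fitLine(q.astype(np.float32),cv2.DIST_L2,0,.01,.01).ravel(); print('line',vx, -np.arctan2(vx[1],vx[0])+np.radians(2.6))
for uv in [(565,187),(600,180),(575,205)]: print(world(d,*uv).round())
E
```

```text
[437 209   1   1   1] [437. 209.] 117 [ 39.6 -12.9] ang 0.36
[437 209   1   1   1] [437. 209.] 141 [34.6 -8.2] ang 0.277
[426 210   7   7  35] [428.9 212.8] 117 [33.2  0.9] ang 0.017
[426 210   7   7  35] [428.9 212.8] 141 [28.3  5.3] ang -0.141
line [ 9.4687665e-01 -3.2159707e-01  6.2345386e+02 -2.8268686e+02] 0.37279423547670304
[412 217   7   8  41] [415.3 221. ] 117 [19.4 24.3] ang -0.852
[412 217   7   8  41] [415.3 221. ] 141 [14.9 28.1] ang -1.039
line [ 9.1449708e-01 -4.0459257e-01  6.1005444e+02 -2.5991171e+02] 0.46191182208940446
[424 220   1   3   3] [424. 221.] 117 [19.2  9.7] ang -0.421
[424 220   1   3   3] [424. 221.] 141 [14.6 13.8] ang -0.711
[428 221   6   9  21] [430.4 224.8] 117 [12.6 -0.8] ang 0.11
[428 221   6   9  21] [430.4 224.8] 141 [8.2 3.6] ang -0.371
line [ 8.6454630e-01  5.0255316e-01  6.0339606e+02 -2.8437708e+02] -0.48117089795187057
[ 667. -511.  132.]
[ 679. -570.  131.]
[ 660. -575.   23.]
```

>>> {"api": "jog_arm", "payload": {"steps": [{"dp": [0.33,0.26,0.15],"turn": [0,0,0.03],"claw": 1},{"dp": [0.66,0.52,0.3],"turn": [0,0,0.06],"claw": 1},{"dp": [0.97,0.76,0.5],"turn": [0,0,0.1],"claw": 1}]}}

```text
t: 0.35
ee_pos: [288.2, -525.5, 233.5]
orientation: [-1.449, 0.713, -0.707]
ft_force: [0.7, -0.5, 0.8]
width: 87.6
```

>>> {"api": "jog_arm", "payload": {"steps": [{"dp": [0.33,0.26,0],"turn": [0,0,0.035],"claw": 1},{"dp": [0.66,0.52,0],"turn": [0,0,0.07],"claw": 1},{"dp": [0.97,0.76,0],"turn": [0,0,0.1],"claw": 1}]}}

```text
t: 0.6
ee_pos: [366.8, -463.3, 233.6]
orientation: [-1.519, 0.466, -0.459]
ft_force: [0.2, -0.8, 0.2]
width: 88.3
```

>>> {"api": "jog_arm", "payload": {"steps": [{"dp": [0.33,0.26,0],"turn": [0,0,0.035],"claw": 1},{"dp": [0.66,0.52,0],"turn": [0,0,0.07],"claw": 1},{"dp": [0.97,0.76,0],"turn": [0,0,0.1],"claw": 1}]}}

```text
t: 0.85
ee_pos: [445.5, -400.9, 233.3]
orientation: [-1.558, 0.216, -0.209]
ft_force: [-0.0, -0.6, -0.1]
width: 87.7
```

>>> {"api": "jog_arm", "payload": {"steps": [{"dp": [0.33,0.26,0],"turn": [0,0,0.035],"claw": 1},{"dp": [0.66,0.52,0],"turn": [0,0,0.07],"claw": 1},{"dp": [0.97,0.76,0],"turn": [0,0,0.1],"claw": 1},{"dp": [0.97,0.76,0],"turn": [0,0,0.1],"claw": 1}]}}

```text
t: 1.18
ee_pos: [526.7, -336.7, 232.9]
orientation: [-1.568, -0.038, 0.044]
ft_force: [-0.5, -0.4, 0.3]
width: 87.7
```

```bash
python3 - <<'E'
from h import *
from scipy.spatial.transform import Rotation as R
o=ctrl.get_obs(); print(o['ee_pos'],o['qpos'],R.from_rotvec(o['orientation']).as_matrix().round(3))
d=snap('wrist','w1.png'); print(d['fovy'],d['cx'],d['cy'],d['hand_eye'].round(3).tolist())
np.savez('pics/w1o.npz',**o)
E
```

```text
[ 526.70570196 -336.65274849  232.86688379] [-5.87528808e-01  3.86869194e-01  1.59299480e+00 -4.65983423e-04
  1.16625576e+00 -6.39100913e-01] [[ 0.999 -0.004 -0.052]
 [ 0.052  0.002  0.999]
 [-0.004 -1.     0.002]]
71.01938001032791 317.0333533324963 243.79439673819795 [[1.0, 0.001, 0.002, 0.384], [-0.001, -0.262, 0.965, -189.989], [0.001, -0.965, -0.262, 71.705], [0.0, 0.0, 0.0, 1.0]]
```

View pics/w1.png

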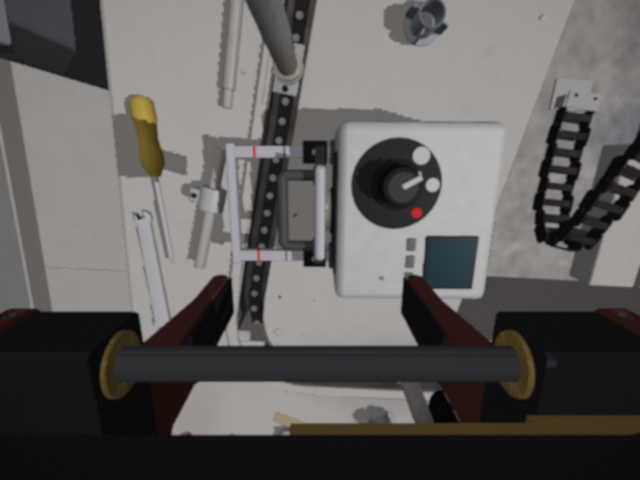

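```bash
cat >> h.py <<'E'
from scipy.spatial.transform import Rotation as R
def wT(d,o):
    T=np.eye(4); T[:3,:3]=R.from_rotvec(o['orientation']).as_matrix(); T[:3,3]=o['ee_pos']; return T@d['hand_eye']
E
python3 - <<'E'
from h import *
d=load('w1.png'); o=dict(np.load('pics/w1o.npz')); T=wT(d,o)
f=fl(d); v,u=np.mgrid[0:480,0:640]; Z=d['range_z']
P=np.stack([(u-d['cx'])/f*Z,(v-d['cy'])/f*Z,Z],-1)@T[:3,:3].T+T[:3,3]
roi=(u>200)&(u<510)&(v>110)&(v<305)&(Z>0)
def rep(n,lo,hi,extra=True):
    k=roi&(P[...,2]>lo)&(P[...,2]<hi)&extra; q=P[k]
    rc=cv2.minAreaRect(q[:,:2].astype(np.float32)); print(n,k.sum(),np.median(q,0).round(1),rc); return q
rep('top',112,118)
rep('knob',136,146)
rep('bar',82,95,u<330)
rep('plate',100,112,u<330)
im=d['img'].astype(int); r,g,b=im[...,0],im[...,1],im[...,2]
m=((r>130)&(r-g>60)&(r-b>60)&roi).astype(np.uint8)
n,l,s,c=cv2.connectedComponentsWithStats(m)
for i in range(1,n):
  if s[i,4]>3: print('red',s[i],c[i],world(d,*c[i],50,T).round(1),world(d,*c[i],117,T).round(1))
cv2.imwrite('pics/w1c.png',cv2.resize(d['img'][120:280,210:450,::-1],(800,533),interpolation=cv2.INTER_CUBIC))
E
```

```text
top 23063 [ 619.4 -308.3  115.7] ((619.4415283203125, -316.7269592285156), (146.0673828125, 165.4669647216797), 2.744002342224121)
knob 1393 [ 595.4 -287.4  141.3] ((596.040283203125, -287.8844299316406), (34.8797492980957, 35.1616325378418), 57.506980895996094)
bar 1492 [ 496.6 -317.6   90. ] ((512.4610595703125, -321.03497314453125), (51.75105667114258, 89.6845703125), 3.3723464012145996)
plate 953 [ 529.5 -319.2  105.9] ((531.296875, -321.08349609375), (13.102867126464844, 91.02677917480469), 2.2562246322631836)
red [253 146   3  12  26] [253.69230769 151.80769231] [ 455.4 -267.5   50. ] [ 467.8 -267.1  117. ]
red [412 208  10  10  82] [416.31707317 212.51219512] [ 637.6 -323.5   50. ] [ 617.2 -313.1  117. ]
red [257 250   3  11  20] [258.25 255.45] [ 461.2 -383.3   50. ] [ 472.5 -362.2  117. ]
```

View pics/w1c.png

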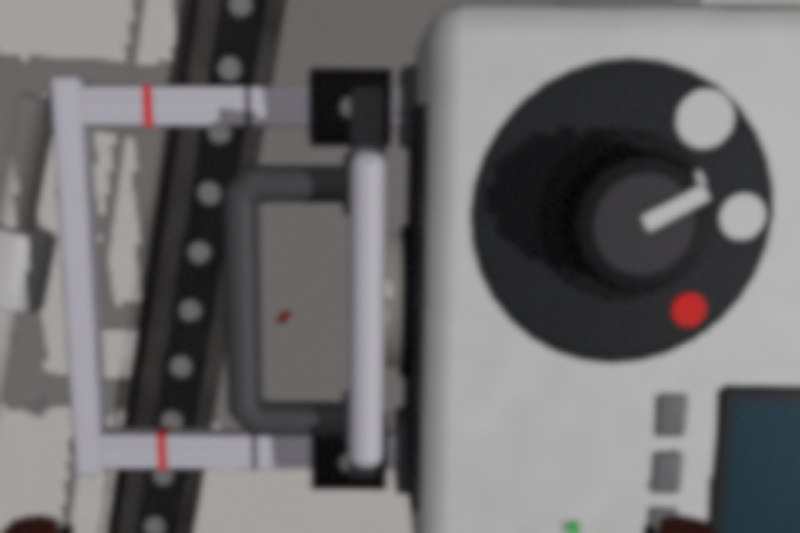

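>>> {"api": "jog_arm", "payload": {"steps": [{"dp": [0.3,0.2,-0.1],"turn": [0,0,0.03],"claw": 1},{"dp": [0.6,0.4,-0.2],"turn": [0,0,0.067],"claw": 1},{"dp": [0.86,0.61,-0.5],"turn": [0,0,0.067],"claw": 1},{"dp": [0.86,0.61,-0.5],"turn": [0,0,0.067],"claw": 1},{"dp": [0.86,0.61,-0.5],"turn": [0,0,0.067],"claw": 1}]}}

```text
t: 1.65
ee_pos: [592.4, -288.7, 190.8]
orientation: [-1.558, -0.195, 0.209]
ft_force: [-0.3, -0.4, 0.1]
width: 87.8
```

```bash
python3 - <<'E'
from h import *
o=ctrl.get_obs(); d=snap('wrist','w2.png'); T=wT(d,o)
print(o['ee_pos'],R.from_rotvec(o['orientation']).as_matrix().round(3).tolist())
f=fl(d); v,u=np.mgrid[0:480,0:640]; Z=d['range_z']
P=np.stack([(u-d['cx'])/f*Z,(v-d['cy'])/f*Z,Z],-1)@T[:3,:3].T+T[:3,3]
k=(abs(P[...,0]-595)<30)&(abs(P[...,1]+288)<30)&(P[...,2]>136)&(P[...,2]<147)
q=P[k][:,:2].astype(np.float32); print(k.sum(),cv2.minEnclosingCircle(q),cv2.minAreaRect(q),np.median(P[k][:,2]))
E
```

```text
[ 592.40854778 -288.70544945  190.77315734] [[0.967, -0.009, -0.255], [0.255, 0.002, 0.967], [-0.009, -1.0, 0.004]]
1640 ((596.2261962890625, -287.9500427246094), 17.94930648803711) ((595.8611450195312, -287.4855041503906), (35.03064727783203, 34.614585876464844), 48.27431106567383) 141.20835844469684
```

View pics/w2.png

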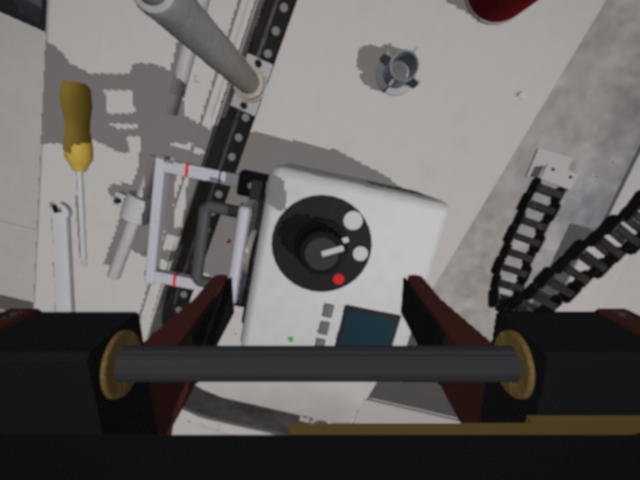

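>>> {"api": "jog_arm", "payload": {"steps": [{"dp": [0.04,0.012,-0.2],"claw": 1},{"dp": [0.04,0.012,-0.4],"claw": 1},{"dp": [0.04,0.012,-0.6],"claw": 1},{"dp": [0.04,0.012,-0.75],"claw": 0.8},{"dp": [0.04,0.012,-0.84],"claw": 0.6},{"dp": [0.04,0.012,-0.84],"claw": 0.6},{"dp": [0.04,0.012,-0.84],"claw": 0.6}]}}

```text
invalid input at $.steps[0]: expected keys turn, dp, claw
```

>>> {"api": "jog_arm", "payload": {"steps": [{"dp": [0.04,0.012,-0.2],"turn": [0,0,0],"claw": 1},{"dp": [0.04,0.012,-0.4],"turn": [0,0,0],"claw": 1},{"dp": [0.04,0.012,-0.6],"turn": [0,0,0],"claw": 1},{"dp": [0.04,0.012,-0.75],"turn": [0,0,0],"claw": 0.8},{"dp": [0.04,0.012,-0.84],"turn": [0,0,0],"claw": 0.6},{"dp": [0.04,0.012,-0.84],"turn": [0,0,0],"claw": 0.6},{"dp": [0.04,0.012,-0.84],"turn": [0,0,0],"claw": 0.6}]}}

```text
t: 2.28
ee_pos: [595.5, -289.3, 125.3]
orientation: [-1.56, -0.195, 0.207]
ft_force: [0.5, -0.5, 0.5]
width: 64.6
```

>>> {"api": "jog_arm", "payload": {"steps": [{"dp": [0.003,0.02,-0.02],"turn": [0,0,0],"claw": 0.55},{"dp": [0.003,0.02,-0.02],"turn": [0,0,0],"claw": 0.45},{"dp": [0.003,0.02,-0.02],"turn": [0,0,0],"claw": 0.3},{"dp": [0.003,0.02,-0.02],"turn": [0,0,0],"claw": 0.3},{"dp": [0.003,0.02,-0.02],"turn": [0,0,0],"claw": 0.3},{"dp": [0.003,0.02,-0.02],"turn": [0,0,0],"claw": 0.3},{"dp": [0.003,0.02,-0.02],"turn": [0,0,0],"claw": 0.3}]}}

```text
t: 2.87
ee_pos: [595.8, -287.7, 123.8]
orientation: [-1.56, -0.195, 0.207]
ft_force: [0.2, -0.2, -0.6]
width: 26.3
```

```bash
python3 - <<'E'
from h import *
o=ctrl.get_obs(); print(o['width'],o['ee_pos'],o['ft_force'],o['moment'])
for n in ['wrist','scene','top']:
    d=snap(n,n+'3.png')
    if n=='scene': cv2.imwrite('pics/scene3c.png',cv2.resize(d['img'][130:370,300:560,::-1],(650,600),interpolation=cv2.INTER_CUBIC))
E
```

```text
26.29429664728071 [ 595.81620488 -287.71326516  123.75679084] [ 0.1639646  -0.17259958 -0.59257026] [-0.02242325 -0.10325796 -0.01267853]
```

View pics/wrist3.png

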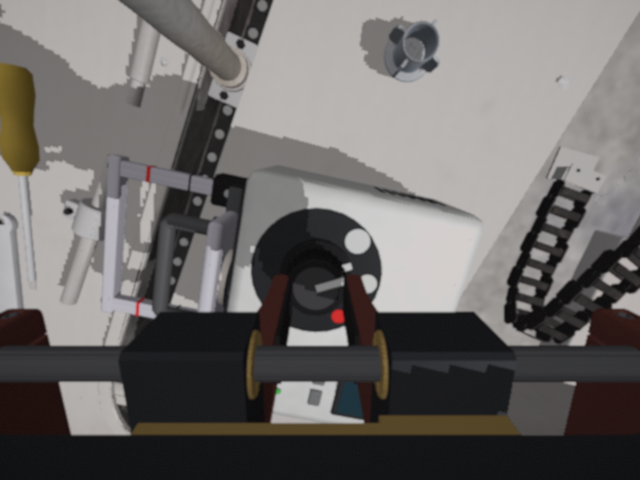

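View pics/scene3c.png

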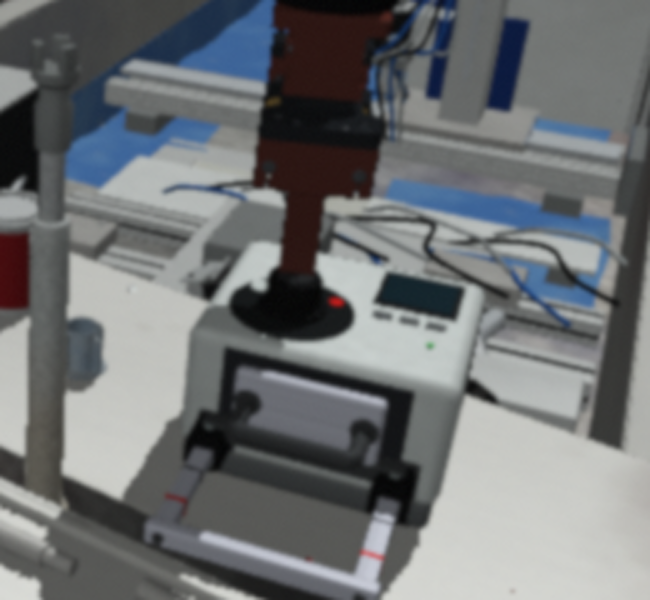

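```bash
python3 - <<'E'
from h import *
a=load('w2.png')['img'][250:330,200:440,::-1]; b=load('wrist3.png')['img'][230:330,230:410,::-1]
cv2.imwrite('pics/c3.png',np.vstack([cv2.resize(a,(720,240),interpolation=cv2.INTER_CUBIC),cv2.resize(b[:80],(720,320),interpolation=cv2.INTER_CUBIC)]))
E
```

```text
(no output)
```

View pics/c3.png

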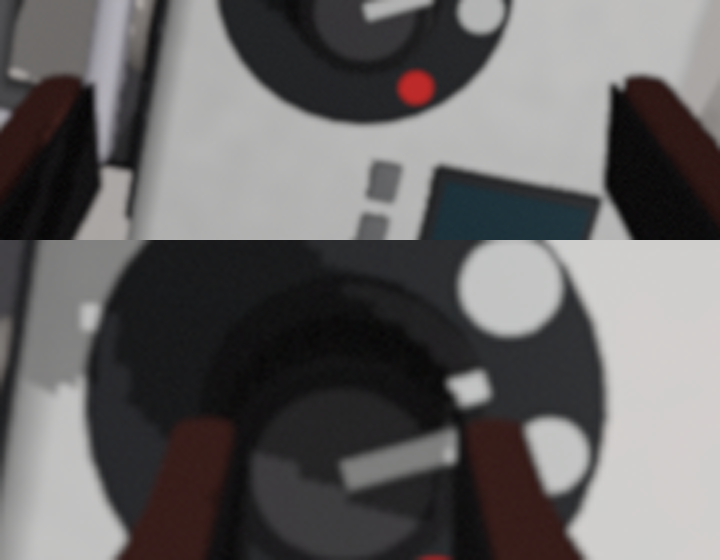

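```bash
python3 - <<'E'
from h import *
o=ctrl.get_obs(); d=load('wrist3.png'); T=wT(d,o); 
print(np.round(T,3))
for uv in [(316,289),(316,276)]: print(uv,world(d,*uv,140,T).round(1),world(d,*uv,None,T).round(1))
print(world(d,230+430/4,230+(560-240)/4,117,T).round(1))
Z=d['range_z']
for v in range(250,310,6):
  print(v,[tuple(world(d,u,v,None,T).round().astype(int)) for u in (276,282,286,292,300,316,330,336,342,348,352)])
d=load('top3.png'); cv2.imwrite('pics/top3c.png',cv2.resize(d['img'][170:345,330:510,::-1],(617,600),interpolation=cv2.INTER_CUBIC))
E
```

```text
[[ 9.67000e-01  2.47000e-01  6.10000e-02  5.79401e+02]
 [ 2.54000e-01 -9.34000e-01 -2.53000e-01 -2.18476e+02]
 [-6.00000e-03  2.60000e-01 -9.66000e-01  3.13810e+02]
 [ 0.00000e+00  0.00000e+00  0.00000e+00  1.00000e+00]]
(316, 289) [ 596.4 -289.2  140. ] [ 596.2 -288.6  141.6]
(316, 276) [ 594.4 -281.8  140. ] [ 594.3 -281.3  141.6]
[ 615.6 -309.   117. ]
250 [(np.int64(569), np.int64(-280), np.int64(117)), (np.int64(572), np.int64(-279), np.int64(116)), (np.int64(575), np.int64(-279), np.int64(117)), (np.int64(578), np.int64(-277), np.int64(120)), (np.int64(583), np.int64(-275), np.int64(123)), (np.int64(591), np.int64(-271), np.int64(128)), (np.int64(600), np.int64(-271), np.int64(121)), (np.int64(603), np.int64(-270), np.int64(122)), (np.int64(607), np.int64(-269), np.int64(120)), (np.int64(611), np.int64(-269), np.int64(116)), (np.int64(614), np.int64(-269), np.int64(116))]
256 [(np.int64(569), np.int64(-284), np.int64(117)), (np.int64(573), np.int64(-283), np.int64(117)), (np.int64(575), np.int64(-281), np.int64(121)), (np.int64(579), np.int64(-280), np.int64(121)), (np.int64(58
[... 3887 characters left out ...]
(-292), np.int64(140)), (np.int64(612), np.int64(-291), np.int64(140)), (np.int64(607), np.int64(-275), np.int64(177)), (np.int64(608), np.int64(-273), np.int64(181))]
304 [(np.int64(578), np.int64(-281), np.int64(186)), (np.int64(580), np.int64(-281), np.int64(186)), (np.int64(582), np.int64(-281), np.int64(183)), (np.int64(585), np.int64(-295), np.int64(153)), (np.int64(590), np.int64(-300), np.int64(141)), (np.int64(599), np.int64(-298), np.int64(141)), (np.int64(606), np.int64(-295), np.int64(142)), (np.int64(609), np.int64(-295), np.int64(141)), (np.int64(617), np.int64(-305), np.int64(116)), (np.int64(608), np.int64(-276), np.int64(179)), (np.int64(609), np.int64(-274), np.int64(183))]
```

View pics/top3c.png

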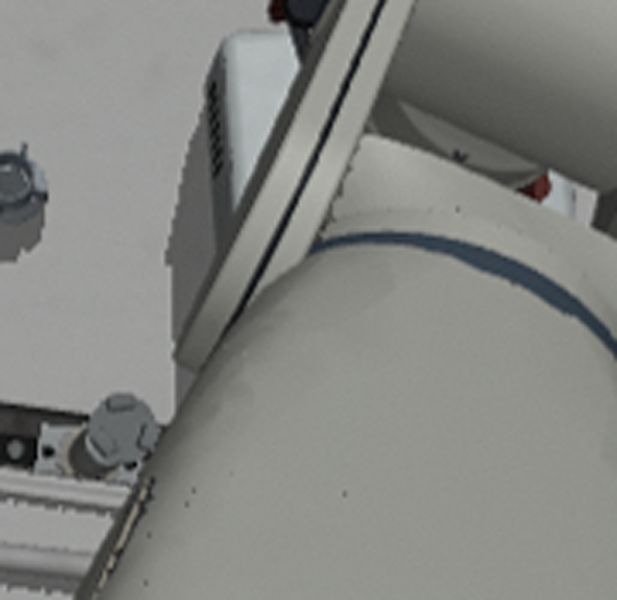

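```bash
python3 - <<'E'
from h import *
d=load('scene3.png'); d0=load('scene0.png')
f=fl(d); M=d['camera_from_world']
def pr(p): c=M[:3,:3]@p+M[:3,3]; return f*c[0]/c[2]+d['cx'],f*c[1]/c[2]+d['cy']
A=[np.array([595.5,-288,z]) for z in (115,120,140)]+[np.array([595.5,-288,124])]
k=8; x0,y0=385,200
out=[]
for q in (d0,d):
    c=cv2.resize(q['img'][y0:y0+70,x0:x0+50,::-1],None,fx=k,fy=k,interpolation=cv2.INTER_CUBIC)
    for p in A:
        u,v=pr(p); cv2.circle(c,(int((u-x0)*k),int((v-y0)*k)),3,(0,255,0),-1)
    out.append(c)
cv2.imwrite('pics/s3z.png',np.hstack(out)); print([np.round(pr(p),1) for p in A])
T0=np.linalg.inv(M)
for v in range(215,262,4): print(v,[tuple(int(t) for t in world(d,u,v)) for u in (410,414,418,422,426)])
E
```

```text
[array([415.7, 253.7]), array([416., 251.]), array([417.5, 240.2]), array([416.3, 248.9])]
215 [(1325, -86, -163), (571, -282, 193), (573, -288, 194), (574, -294, 195), (574, -300, 196)]
219 [(1298, -94, -164), (572, -283, 186), (571, -289, 188), (574, -295, 188), (574, -301, 189)]
223 [(1272, -102, -166), (574, -283, 178), (574, -290, 180), (576, -295, 181), (578, -301, 181)]
227 [(1244, -111, -165), (573, -284, 172), (575, -290, 173), (576, -296, 174), (577, -302, 175)]
231 [(668, -255, 115), (574, -285, 165), (577, -291, 165), (578, -297, 166), (577, -303, 168)]
235 [(656, -259, 114), (575, -285, 158), (577, -291, 158), (576, -298, 160), (578, -304, 161)]
239 [(592, -276, 140), (592, -282, 142), (576, -292, 152), (576, -299, 154), (605, -299, 140)]
243 [(581, -279, 139), (582, -286, 140), (585, -291, 140), (587, -297, 141), (593, -302, 139)]
247 [(579, -281, 133), (578, -287, 135), (580, -293, 136), (583, -299, 136), (591, -303, 133)]
251 [(581, -281, 125), (579, -288, 127), (579, -294, 130), (584, -299, 128), (590, -305, 126)]
255 [(576, -283, 120), (579, -289, 120), (581, -295, 121), (583, -301, 122), (588, -306, 121)]
259 [(572, -285, 116), (575, -290, 115), (576, -297, 117), (580, -302, 117), (583, -308, 116)]
```

View pics/s3z.png

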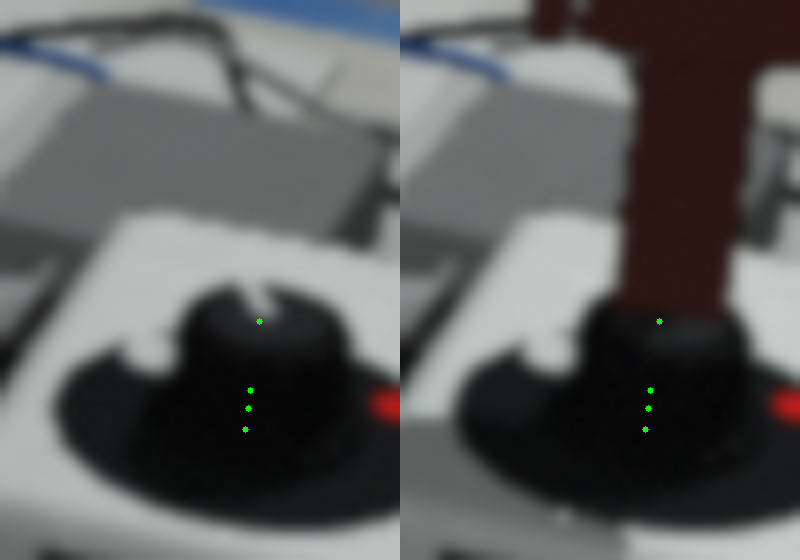

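```bash
python3 - <<'E'
from h import *
for n in ['w1.png','w2.png','wrist3.png']:
    d=load(n); f=fl(d); v,u=np.mgrid[0:480,0:640]; Z=d['range_z']; H=d['hand_eye']
    P=np.stack([(u-d['cx'])/f*Z,(v-d['cy'])/f*Z,Z],-1)@H[:3,:3].T+H[:3,3]
    k=(abs(P[...,2])<15)&(abs(P[...,0])<62)&(Z>0)&(v<312)&(P[...,1]<3)&(P[...,1]>-90)
    q=P[k]; 
    for lo in range(-40,0,5):
        s=q[(q[:,1]>=lo)&(q[:,1]<lo+5)]; 
        if len(s): print(n,lo,len(s),'x-',np.percentile(s[s[:,0]<0,0],[5,95]).round(1) if (s[:,0]<0).any() else '', 'x+',np.percentile(s[s[:,0]>0,0],[5,95]).round(1)if (s[:,0]>0).any() else '','z',s[:,2].min().round(1),s[:,2].max().round(1))
E
```

```text
w1.png -40 309 x- [-50.5 -42.8] x+ [44.6 52.6] z -5.4 12.1
w1.png -35 316 x- [-50.7 -42.8] x+ [44.6 52.6] z -7.6 12.3
w1.png -30 131 x- [-50.6 -42.9] x+ [44.7 51.5] z -9.1 12.4
w2.png -40 321 x- [-50.9 -42.8] x+ [44.6 52.8] z -5.6 12.1
w2.png -35 316 x- [-50.6 -42.8] x+ [44.6 52.4] z -8.0 12.0
w2.png -30 122 x- [-49.6 -42.8] x+ [44.8 51.3] z -9.3 11.9
wrist3.png -40 192 x- [-20.6 -12.3] x+ [14.1 22.3] z -4.9 12.2
wrist3.png -35 188 x- [-20.4 -12.3] x+ [14.1 22.4] z -8.0 12.2
wrist3.png -30 77 x- [-20.2 -12.3] x+ [14.2 21.6] z -8.3 11.9
wrist3.png -20 2418 x- [-12.6  -0.9] x+ [ 0.7 13.9] z -14.9 15.0
wrist3.png -15 108 x- [-15.4  -7.6] x+ [ 8.1 16.4] z -12.9 15.0
wrist3.png -10 72 x- [-16.7  -7.2] x+ [ 8.9 16.8] z 4.0 15.0
wrist3.png -5 56 x- [-15.2  -7.2] x+ [10.  16.7] z 4.3 14.9
```

>>> {"api": "jog_arm", "payload": {"steps": [{"dp": [0,0,0.02],"turn": [0,0,0],"claw": 0.65},{"dp": [0,0,0.02],"turn": [0,0,0],"claw": 0.65},{"dp": [0,0,0.02],"turn": [0,0,0],"claw": 0.65},{"dp": [-0.005,-0.018,0.02],"turn": [0,0,0],"claw": 0.65},{"dp": [-0.005,-0.018,0.02],"turn": [0,0,0],"claw": 0.65},{"dp": [-0.005,-0.018,-0.05],"turn": [0,0,0],"claw": 0.65},{"dp": [-0.005,-0.018,-0.1],"turn": [0,0,0],"claw": 0.65},{"dp": [-0.005,-0.018,-0.2],"turn": [0,0,0],"claw": 0.65},{"dp": [-0.005,-0.018,-0.2],"turn": [0,0,0],"claw": 0.65}]}}

```text
t: 3.77
ee_pos: [594.2, -288.5, 105.5]
orientation: [-1.558, -0.193, 0.209]
ft_force: [-0.5, 1.4, -0.3]
width: 57.1
```

>>> {"api": "jog_arm", "payload": {"steps": [{"dp": [0,0,-0.06],"turn": [0,0,0],"claw": 0.65},{"dp": [0,0,-0.12],"turn": [0,0,0],"claw": 0.65},{"dp": [0,0,-0.12],"turn": [0,0,0],"claw": 0.65},{"dp": [0,0,-0.12],"turn": [0,0,0],"claw": 0.65}]}}

```text
t: 4.1
ee_pos: [593.9, -288.4, 95.4]
orientation: [-1.558, -0.193, 0.209]
ft_force: [0.8, -0.4, -0.7]
width: 57.2
```

```bash
python3 - <<'E'
from h import *
o=ctrl.get_obs(); print(o['width'],o['ee_pos'],o['ft_force'],o['moment'])
d=snap('scene','scene4.png'); 
cv2.imwrite('pics/s4z.png',cv2.resize(d['img'][190:280,370:460,::-1],(600,600),interpolation=cv2.INTER_CUBIC))
E
```

```text
57.150460060511364 [ 593.93481154 -288.44327824   95.38898224] [ 0.81956738 -0.35765424 -0.71063662] [-0.04706739 -0.15190098 -0.005327  ]
```

View pics/s4z.png

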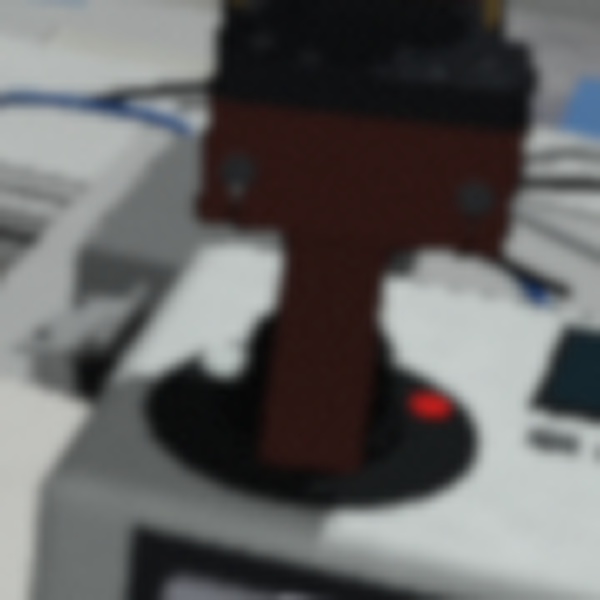

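>>> {"api": "jog_arm", "payload": {"steps": [{"dp": [0.017,-0.008,0],"turn": [0,0,0],"claw": 0.5},{"dp": [0.017,-0.008,0],"turn": [0,0,0],"claw": 0.45},{"dp": [0.017,-0.008,0],"turn": [0,0,0],"claw": 0.3},{"dp": [0.017,-0.008,0],"turn": [0,0,0],"claw": 0.2},{"dp": [0.017,-0.008,0],"turn": [0,0,0],"claw": 0.2},{"dp": [0.017,-0.008,0],"turn": [0,0,0],"claw": 0.2},{"dp": [0.017,-0.008,0],"turn": [0,0,0],"claw": 0.2}]}}

```text
t: 4.73
ee_pos: [595.1, -289.4, 96.0]
orientation: [-1.558, -0.193, 0.209]
ft_force: [-3.8, -0.8, 3.2]
width: 33.6
```

>>> {"api": "jog_arm", "payload": {"steps": [{"dp": [0,0,0],"turn": [0,0,-0.03],"claw": 0.2},{"dp": [0,0,0],"turn": [0,0,-0.06],"claw": 0.2},{"dp": [0,0,0],"turn": [0,0,-0.09],"claw": 0.2},{"dp": [0,0,0],"turn": [0,0,-0.12],"claw": 0.2},{"dp": [0,0,0],"turn": [0,0,-0.15],"claw": 0.2},{"dp": [0,0,0],"turn": [0,0,-0.18],"claw": 0.2},{"dp": [0,0,0],"turn": [0,0,-0.2],"claw": 0.2}]}}

```text
t: 5.32
ee_pos: [594.7, -289.2, 96.0]
orientation: [-1.544, 0.303, -0.288]
ft_force: [-3.1, -0.0, 3.3]
width: 34.0
```

```bash
python3 - <<'E'
from h import *
o=ctrl.get_obs(); print(o['width'],o['ee_pos'],o['ft_force'],o['moment']); d=snap('wrist','w5.png')
X=R.from_rotvec(o['orientation']).as_matrix()[:,0]; print('yaw',np.degrees(np.arctan2(X[1],X[0])))
cv2.imwrite('pics/w5c.png',cv2.resize(d['img'][200:330,230:410,::-1],(800,578),interpolation=cv2.INTER_CUBIC))
E
```

```text
33.95633039999984 [ 594.65272466 -289.19523495   96.02410613] [-3.10053067 -0.02949819  3.28275814] [-0.07882843  0.51999794  0.01471593]
yaw -21.60287215372748
```

View pics/w5c.png

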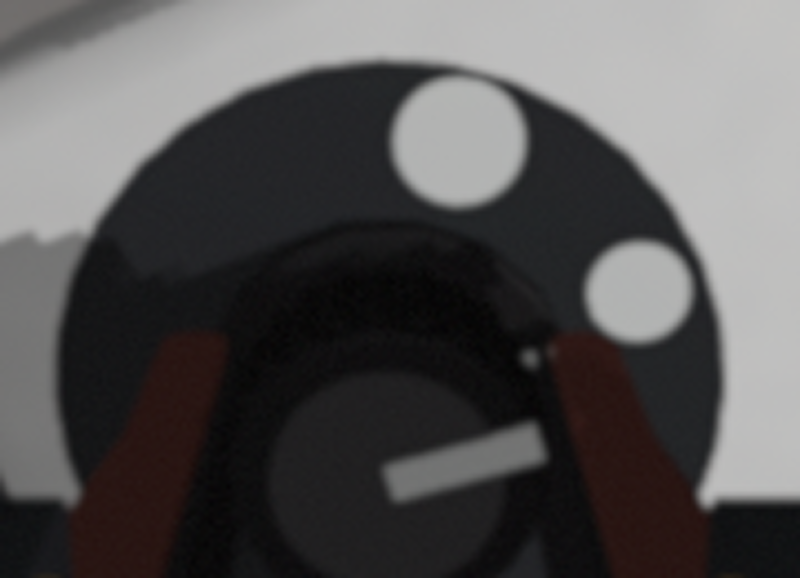

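>>> {"api": "jog_arm", "payload": {"steps": [{"dp": [0,0,0],"turn": [0,0,-0.03],"claw": 0.2},{"dp": [0,0,0],"turn": [0,0,-0.06],"claw": 0.2},{"dp": [0,0,0],"turn": [0,0,-0.09],"claw": 0.2},{"dp": [0,0,0],"turn": [0,0,-0.12],"claw": 0.2},{"dp": [0,0,0],"turn": [0,0,-0.15],"claw": 0.2},{"dp": [0,0,0],"turn": [0,0,-0.18],"claw": 0.2},{"dp": [0,0,0],"turn": [0,0,-0.21],"claw": 0.2},{"dp": [0,0,0],"turn": [0,0,-0.228],"claw": 0.2},{"dp": [0,0,0],"turn": [0,0,-0.228],"claw": 0.2},{"dp": [0,0,0],"turn": [0,0,-0.228],"claw": 0.2}]}}

```text
t: 6.2
ee_pos: [594.4, -288.7, 96.1]
orientation: [-1.388, 0.856, -0.843]
ft_force: [-3.3, 2.9, 3.1]
width: 33.8
```

```bash
python3 - <<'E'
from h import *
o=ctrl.get_obs(); print(o['width'],o['ee_pos'],o['ft_force'],o['moment']); d=snap('wrist','w6.png')
X=R.from_rotvec(o['orientation']).as_matrix()[:,0]; print('yaw',np.degrees(np.arctan2(X[1],X[0])))
cv2.imwrite('pics/w6c.png',cv2.resize(d['img'][200:330,230:410,::-1],(800,578),interpolation=cv2.INTER_CUBIC))
E
```

```text
33.80398238921467 [ 594.41524772 -288.70369304   96.05074346] [-3.28575298  2.91080246  3.08394862] [0.39028052 0.55425334 0.04344521]
yaw -62.623736319203445
```

View pics/w6c.png

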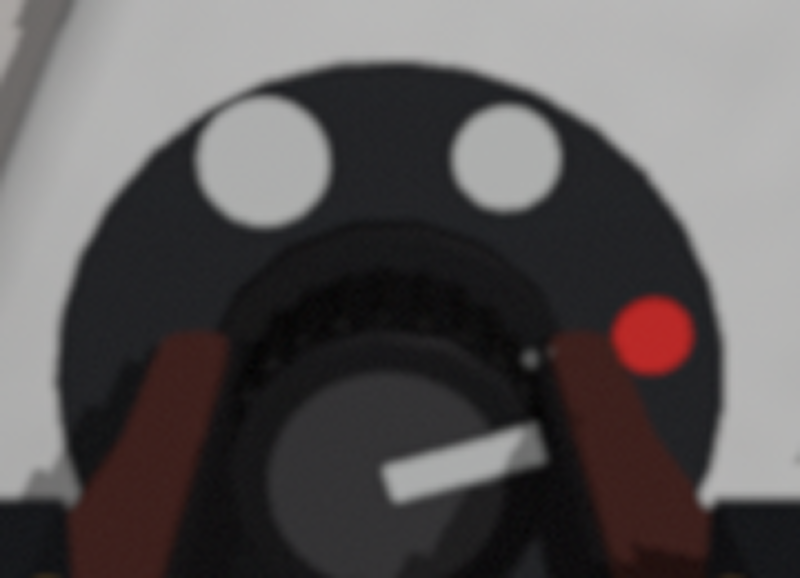

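```bash
python3 - <<'E'
from h import *
o=ctrl.get_obs(); d=load('w6.png'); T=wT(d,o); s=180/800
def P(x,y,z): return world(d,230+x*s,200+y*s,z,T)[:2]
c=P(387,478,141); print('knob c',c)
big,mid,red=[P(*q,117) for q in ((263,162),(507,157),(654,336))]
az=lambda v:np.degrees(np.arctan2(v[1],v[0]))
a,b=P(391,484,141),P(538,442,141); print('pointer az',az(b-a),az(b-c))
# plate axis from dots: circle through 3 dots
A=2*np.array([mid-big,red-big]); k=np.linalg.solve(A,[mid@mid-big@big,red@red-big@big]); print('centre',k)
for n,q in zip('bmr',(big,mid,red)): print(n,q,az(q-k),az(q-c))
E
```

```text
knob c [ 596.05902057 -288.71929149]
pointer az -44.954735575389556 -47.701401758784094
centre [ 595.9019034  -288.98297976]
b [ 614.62930231 -262.46045375] 54.7743106757982 54.73200368715656
m [ 628.32999543 -287.37714563] 2.8349624013569437 2.3815519034769665
r [ 617.11431119 -313.56332988] -49.206387129025515 -49.71876679156224
```

>>> {"api": "jog_arm", "payload": {"steps": [{"dp": [0,0,0],"turn": [0,0,-0.014],"claw": 0.2},{"dp": [0,0,0],"turn": [0,0,-0.014],"claw": 0.2},{"dp": [0,0,0],"turn": [0,0,-0.014],"claw": 0.2},{"dp": [0,0,0],"turn": [0,0,-0.014],"claw": 0.6},{"dp": [0,0,0],"turn": [0,0,-0.014],"claw": 0.65},{"dp": [0,0,0],"turn": [0,0,-0.014],"claw": 0.65},{"dp": [0,0,0],"turn": [0,0,-0.014],"claw": 0.65},{"dp": [0,0,0.2],"turn": [0,0,-0.014],"claw": 0.65},{"dp": [0,0,0.4],"turn": [0,0,-0.014],"claw": 0.65},{"dp": [0,0,0.7],"turn": [0,0,-0.014],"claw": 0.65},{"dp": [0,0,1],"turn": [0,0,-0.014],"claw": 0.65},{"dp": [0,0,1],"turn": [0,0,-0.014],"claw": 0.65}]}}

```text
t: 7.25
ee_pos: [597.3, -290.2, 181.2]
orientation: [-1.372, 0.882, -0.883]
ft_force: [0.7, -0.8, 0.1]
width: 56.8
```

```bash
python3 - <<'E'
from h import *
o=ctrl.get_obs(); np.savez('pics/w7o.npz',**o); print(o['width'],o['ee_pos'],o['ft_force']); d=snap('wrist','w7.png')
X=R.from_rotvec(o['orientation']).as_matrix()[:,0]; print('yaw',np.degrees(np.arctan2(X[1],X[0])))
cv2.imwrite('pics/w7c.png',cv2.resize(d['img'][200:330,230:410,::-1],(800,578),interpolation=cv2.INTER_CUBIC))
E
```

```text
56.75771311653089 [ 597.31228155 -290.15648936  181.1744179 ] [ 0.68861776 -0.78139223  0.09919282]
yaw -65.12672433498166
```

View pics/w7c.png

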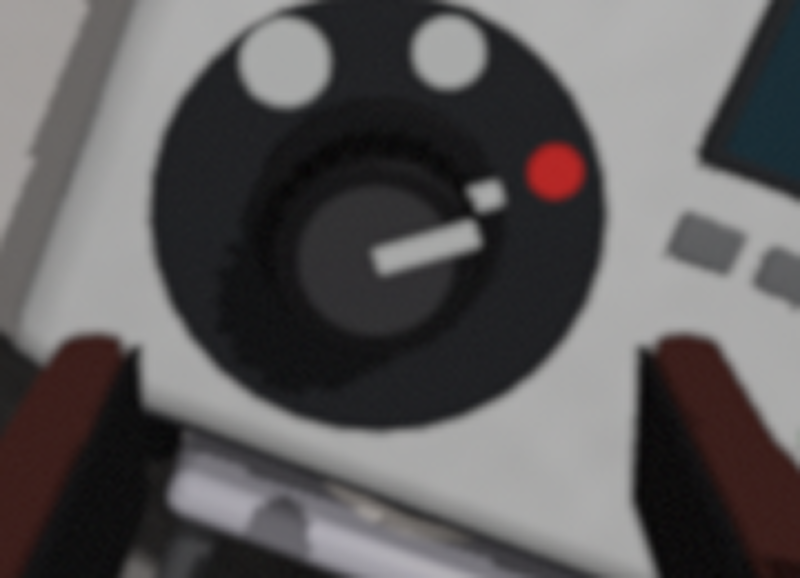

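View pics/w7.png

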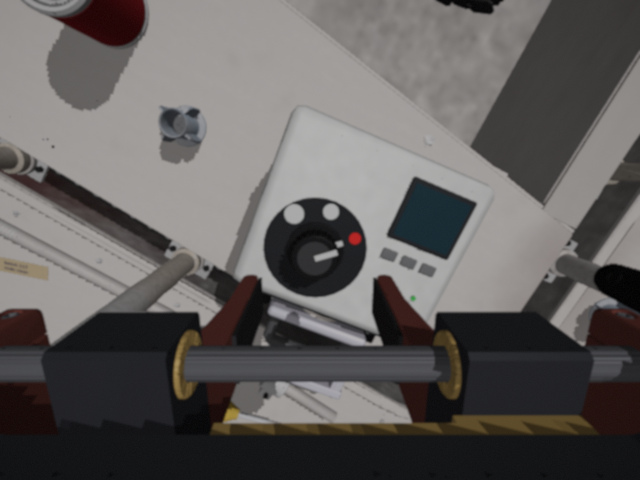

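```bash
python3 - <<'E'
from h import *
o=dict(np.load('pics/w7o.npz')); d=load('w7.png'); T=wT(d,o); s=180/800
def P(x,y,z): return world(d,230+x*s,200+y*s,z,T)[:2]
az=lambda v:np.degrees(np.arctan2(v[1],v[0]))
big,mid,red=[P(*q,117) for q in ((286,62),(449,51),(555,172))]
A=2*np.array([mid-big,red-big]); k=np.linalg.solve(A,[mid@mid-big@big,red@red-big@big]); print('centre',k)
a,b=P(377,262,141),P(478,234,141); sk=P(487,197,122); c=P(378,260,141)
print('pointer az',az(b-a),az(b-k),'skirt mark',az(sk-k),'knob c',c)
for n,q in zip('bmr',(big,mid,red)): print(n,q,az(q-k))
E
```

```text
centre [ 596.52771304 -288.82923328]
pointer az -48.815870368118276 -51.88128782085577 skirt mark -50.21926101905873 knob c [ 596.00591884 -289.15575341]
b [ 614.83829421 -262.67193834] 55.00728193555799
m [ 628.41994407 -287.29070749] 2.761887288056384
r [ 616.97077978 -313.35600404] -50.188789145114995
```

```bash
python3 - <<'E'
from h import *
for n,T in (('w1.png',1),('top0.png',0)):
    d=load(n)
    T=wT(d,dict(np.load('pics/w1o.npz'))) if T else np.linalg.inv(d['camera_from_world'])
    f=fl(d); v,u=np.mgrid[0:480,0:640]; Z=d['range_z']
    P=np.stack([(u-d['cx'])/f*Z,(v-d['cy'])/f*Z,Z],-1)@T[:3,:3].T+T[:3,3]
    k=(abs(P[...,1]+321)<22)&(P[...,0]>470)&(P[...,0]<512)&(P[...,2]>80)&(P[...,2]<96)&(Z>0)
    q=P[k]; print(n,len(q),q.mean(0).round(1),np.percentile(q[:,0],[2,98]).round(1),cv2.minAreaRect(q[:,:2].astype(np.float32)))
    k=(P[...,0]>480)&(P[...,0]<515)&(P[...,2]>78)&(P[...,2]<96)&(abs(P[...,1]+321)<60)&(Z>0); q=P[k]; print('  ends y',np.percentile(q[:,1],[1,99]).round(1))
E
```

```text
w1.png 473 [ 492.3 -320.2   89.8] [486.8 497.4] ((491.963623046875, -321.0257568359375), (10.346851348876953, 43.96928024291992), 1.8169022798538208)
  ends y [-361.8 -281.3]
top0.png 166 [ 490.8 -321.4   89. ] [486.  496.3] ((490.8824157714844, -321.20709228515625), (10.843963623046875, 43.63921356201172), 2.4918837547302246)
  ends y [-363.  -281.6]
```

>>> {"api": "jog_arm", "payload": {"steps": [{"dp": [-0.1,-0.03,0],"turn": [0,0,0.035],"claw": 0.29},{"dp": [-0.2,-0.06,0],"turn": [0,0,0.07],"claw": 0.29},{"dp": [-0.3,-0.1,0],"turn": [0,0,0.105],"claw": 0.29},{"dp": [-0.4,-0.13,0],"turn": [0,0,0.14],"claw": 0.29},{"dp": [-0.5,-0.16,0],"turn": [0,0,0.175],"claw": 0.29},{"dp": [-0.6,-0.19,0],"turn": [0,0,0.21],"claw": 0.29},{"dp": [-0.7,-0.22,0],"turn": [0,0,0.245],"claw": 0.29},{"dp": [-0.8,-0.25,0],"turn": [0,0,0.28],"claw": 0.29},{"dp": [-0.9,-0.28,0],"turn": [0,0,0.315],"claw": 0.29},{"dp": [-1,-0.31,0],"turn": [0,0,0.35],"claw": 0.29},{"dp": [-1,-0.31,0],"turn": [0,0,0.376],"claw": 0.29},{"dp": [-1,-0.31,0],"turn": [0,0,0.376],"claw": 0.29}]}}

```text
t: 8.3
ee_pos: [515.4, -314.3, 177.7]
orientation: [-1.561, -0.03, 0.044]
ft_force: [0.2, -0.1, -0.2]
width: 25.2
```

>>> {"api": "jog_arm", "payload": {"steps": [{"dp": [-0.16,-0.06,0],"turn": [0,0,0],"claw": 0.29},{"dp": [-0.304,-0.112,-0.1],"turn": [0,0,0],"claw": 0.29},{"dp": [-0.304,-0.112,-0.4],"turn": [0,0,0],"claw": 0.29},{"dp": [-0.304,-0.112,-0.5],"turn": [0,0,0],"claw": 0.29},{"dp": [-0.304,-0.112,-0.5],"turn": [0,0,0],"claw": 0.29},{"dp": [-0.304,-0.112,-0.5],"turn": [0,0,0],"claw": 0.29}]}}

```text
t: 8.8
ee_pos: [490.4, -323.1, 137.1]
orientation: [-1.56, -0.028, 0.044]
ft_force: [-0.5, -1.1, 0.1]
width: 25.3
```

```bash
python3 - <<'E'
from h import *
o=ctrl.get_obs(); np.savez('pics/w8o.npz',**o); print(o['width'],o['ee_pos'],o['ft_force']); d=snap('wrist','w8.png')
Rm=R.from_rotvec(o['orientation']).as_matrix(); print(Rm.round(3).tolist())
T=wT(d,o); f=fl(d); v,u=np.mgrid[0:480,0:640]; Z=d['range_z']; H=d['hand_eye']
C=np.stack([(u-d['cx'])/f*Z,(v-d['cy'])/f*Z,Z],-1)
P=C@T[:3,:3].T+T[:3,3]; L=C@H[:3,:3].T+H[:3,3]
k=(abs(P[...,1]+321)<22)&(P[...,0]>470)&(P[...,0]<512)&(P[...,2]>80)&(P[...,2]<96)&(Z>0)
q=P[k]; print('bar',len(q),q.mean(0).round(1),np.percentile(q[:,0],[2,98]).round(1),'tool x',np.percentile(L[k][:,0],[2,50,98]).round(1))
k=(abs(L[...,2])<15)&(abs(L[...,0])<40)&(Z>0)&(v<312)&(L[...,1]<-24)&(L[...,1]>-40); q=L[k]
print('fingers', np.percentile(q[q[:,0]<0,0],[2,98]),np.percentile(q[q[:,0]>0,0],[2,98]),q.max(0))
E
```

```text
25.31300740565585 [ 490.35128952 -323.14464039  137.11947442] [-0.4876392  -1.0836102   0.08166694]
[[0.999, -0.011, -0.046], [0.046, 0.01, 0.999], [-0.01, -1.0, 0.01]]
bar 833 [ 491.8 -320.3   89.8] [486.4 497. ] tool x [-3.   2.2  7.3]
fingers [-20.4392974  -11.75931561] [13.5856441  22.20589832] [ 22.46360635 -26.57260482  12.19851897]
```

View pics/w8.png

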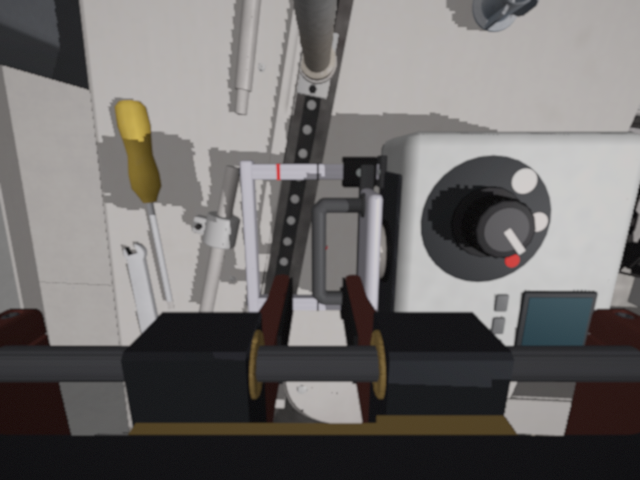

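>>> {"api": "jog_arm", "payload": {"steps": [{"dp": [0.008,0,-0.25],"turn": [0,0,0],"claw": 0.29},{"dp": [0.008,0,-0.5],"turn": [0,0,0],"claw": 0.29},{"dp": [0.008,0,-0.65],"turn": [0,0,0],"claw": 0.29},{"dp": [0.008,0,-0.75],"turn": [0,0,0],"claw": 0.29},{"dp": [0.008,0,-0.83],"turn": [0,0,0],"claw": 0.29},{"dp": [0.008,0,-0.83],"turn": [0,0,0],"claw": 0.29}]}}

```text
t: 9.35
ee_pos: [491.5, -323.2, 70.8]
orientation: [-1.561, -0.029, 0.044]
ft_force: [0.2, -0.5, -0.9]
width: 25.3
```

```bash
python3 - <<'E'
from h import *
o=ctrl.get_obs(); print(o['width'],o['ee_pos'],o['ft_force'],o['moment']); d=snap('wrist','w9.png')
cv2.imwrite('pics/w9c.png',cv2.resize(d['img'][180:330,230:430,::-1],(800,600),interpolation=cv2.INTER_CUBIC))
E
```

```text
25.283896017531866 [ 491.46660715 -323.18996224   70.75509448] [ 0.24794578 -0.51546985 -0.85621417] [-0.03879071 -0.05318725 -0.02443037]
```

View pics/w9c.png

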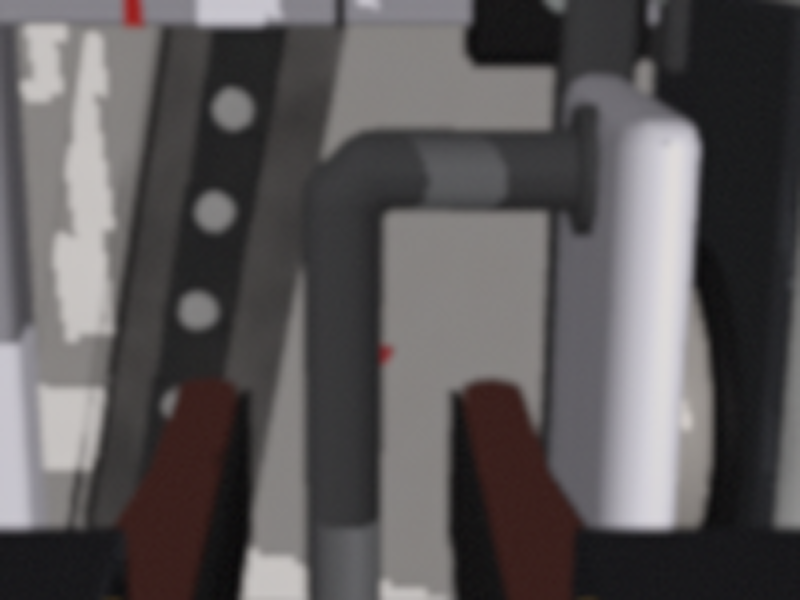

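>>> {"api": "jog_arm", "payload": {"steps": [{"dp": [-0.002,0,-0.1],"turn": [0,0,0],"claw": 0.29},{"dp": [-0.002,0,-0.2],"turn": [0,0,0],"claw": 0.29},{"dp": [-0.002,0,-0.3],"turn": [0,0,0],"claw": 0.29},{"dp": [-0.002,0,-0.345],"turn": [0,0,0],"claw": 0.29},{"dp": [-0.002,0,-0.345],"turn": [0,0,0],"claw": 0.29}]}}

```text
t: 9.82
ee_pos: [490.9, -322.9, 42.6]
orientation: [-1.56, -0.028, 0.045]
ft_force: [0.3, 0.2, -0.1]
width: 25.5
```

>>> {"api": "jog_arm", "payload": {"steps": [{"dp": [0,0,0],"turn": [0,0,0],"claw": 0.2},{"dp": [0,0,0],"turn": [0,0,0],"claw": 0.15},{"dp": [0,0,0],"turn": [0,0,0],"claw": 0.03},{"dp": [0,0,0],"turn": [0,0,0],"claw": 0.03},{"dp": [0,0,0],"turn": [0,0,0],"claw": 0.03}]}}

```text
t: 10.23
ee_pos: [490.3, -323.0, 42.7]
orientation: [-1.56, -0.027, 0.046]
ft_force: [-3.2, -1.2, 0.8]
width: 10.1
```

```bash
python3 - <<'E'
from h import *
o=ctrl.get_obs(); np.savez('pics/w10o.npz',**o); print(o['width'],o['ee_pos'],o['ft_force'],o['moment']); d=snap('wrist','w10.png')
cv2.imwrite('pics/w10c.png',cv2.resize(d['img'][180:330,200:400,::-1],(800,600),interpolation=cv2.INTER_CUBIC))
E
```

```text
10.058306188645554 [ 490.26428562 -322.95936232   42.6739591 ] [-3.16551893 -1.18384134  0.79593307] [-0.21860248  0.58597122  0.0256349 ]
```

View pics/w10c.png

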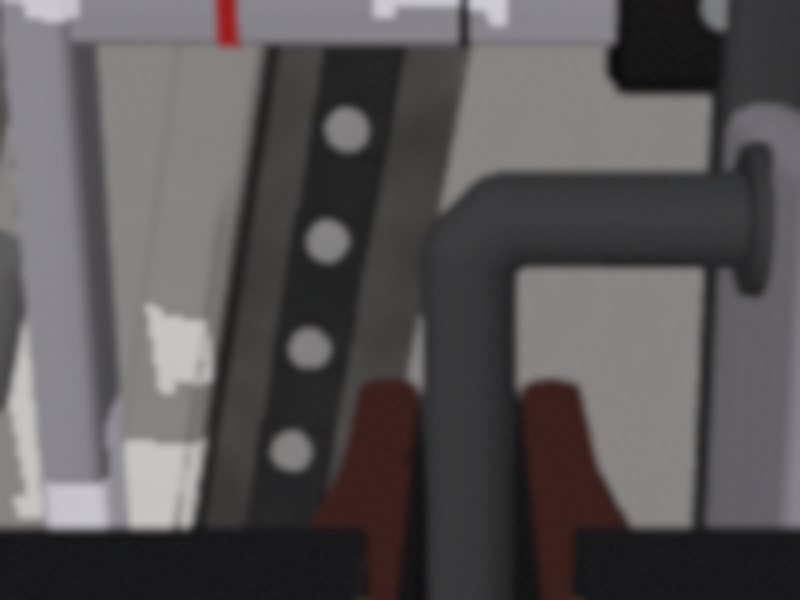

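>>> {"api": "jog_arm", "payload": {"steps": [{"dp": [-0.05,-0.002,0],"turn": [0,0,0],"claw": 0},{"dp": [-0.1,-0.005,0],"turn": [0,0,0],"claw": 0},{"dp": [-0.15,-0.007,0],"turn": [0,0,0],"claw": 0},{"dp": [-0.2,-0.009,0],"turn": [0,0,0],"claw": 0},{"dp": [-0.25,-0.011,0],"turn": [0,0,0],"claw": 0},{"dp": [-0.3,-0.014,0],"turn": [0,0,0],"claw": 0},{"dp": [-0.35,-0.016,0],"turn": [0,0,0],"claw": 0},{"dp": [-0.4,-0.018,0],"turn": [0,0,0],"claw": 0},{"dp": [-0.45,-0.02,0],"turn": [0,0,0],"claw": 0},{"dp": [-0.5,-0.023,0],"turn": [0,0,0],"claw": 0},{"dp": [-0.5,-0.023,0],"turn": [0,0,0],"claw": 0},{"dp": [-0.5,-0.023,0],"turn": [0,0,0],"claw": 0}]}}

```text
t: 11.28
ee_pos: [451.7, -324.9, 42.7]
orientation: [-1.561, -0.029, 0.043]
ft_force: [7.2, 2.1, -7.4]
width: 9.9
```

```bash
python3 - <<'E'
from h import *
o=ctrl.get_obs(); np.savez('pics/w11o.npz',**o); print(o['width'],o['ee_pos'],o['ft_force'],o['moment']); d=snap('wrist','w11.png')
cv2.imwrite('pics/w11c.png',cv2.resize(d['img'][100:330,200:506,::-1],(798,600),interpolation=cv2.INTER_CUBIC))
d=snap('scene','s11.png')
cv2.imwrite('pics/s11c.png',cv2.resize(d['img'][270:380,345:485,::-1],(764,600),interpolation=cv2.INTER_CUBIC))
E
```

```text
9.92940447785196 [ 451.72383476 -324.8639632    42.72712925] [ 7.23115181  2.1090081  -7.38460091] [ 0.32937117 -1.30107038 -0.03608396]
```

View pics/w11c.png

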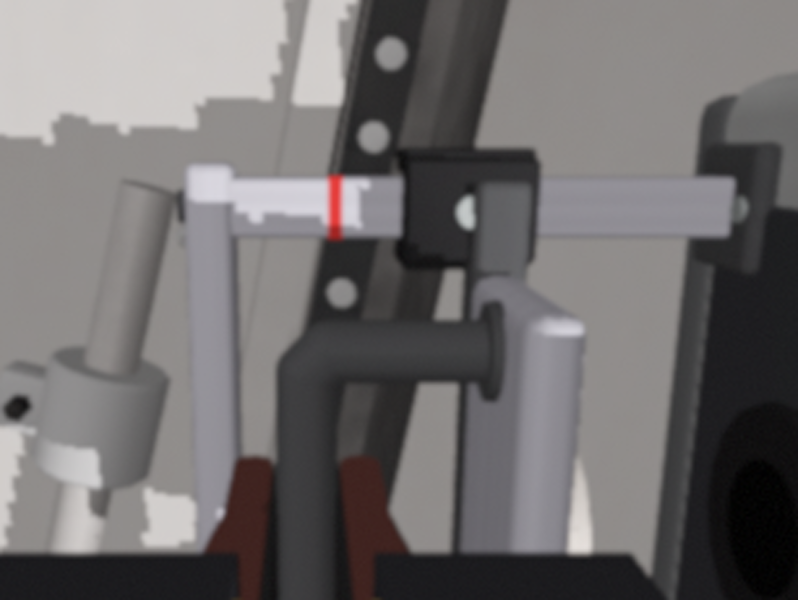

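View pics/s11c.png

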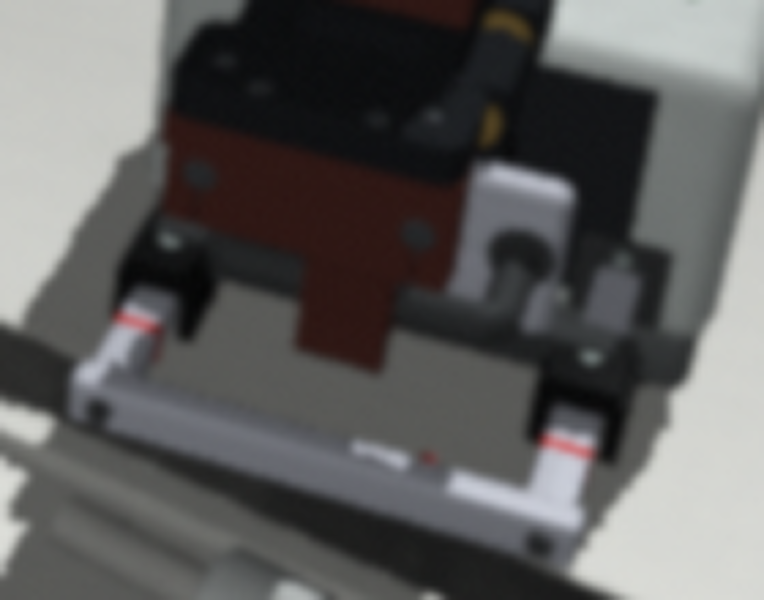

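```bash
cat > gap.py <<'E'
from h import *
def gap(fn,of,x,y,sc,red,edge):
    o=dict(np.load(of)); d=load(fn); T=wT(d,o); ax=np.array([np.cos(np.radians(2.6)),np.sin(np.radians(2.6))])
    r=world(d,x+red[0]*sc,y+red[1]*sc,50,T); e=world(d,x+edge[0]*sc,y+edge[1]*sc,60,T)
    print('red',r.round(1),'edge',e.round(1),'gap',((e-r)[:2]@ax).round(2))
E
python3 - <<'E'
from gap import *
gap('w11.png','pics/w11o.npz',200,100,306/798,(336,207),(401,207))
d=load('w11.png'); o=dict(np.load('pics/w11o.npz')); T=wT(d,o)
print([ (u,world(d,u,179,None,T).round(1).tolist()) for u in range(346,366,2)])
M=np.linalg.inv(load('s11.png')['camera_from_world']); d=load('s11.png'); s=140/764
ax=np.array([np.cos(np.radians(2.6)),np.sin(np.radians(2.6))])
for red,ed in (((136,322),(138,283)),((567,446),(583,400))):
    r=world(d,345+red[0]*s,270+red[1]*s,50); e=world(d,345+ed[0]*s,270+ed[1]*s,60); print(r.round(1),e.round(1),(e-r)[:2]@ax)
E
```

```text
red [ 456.1 -266.9   50. ] edge [ 468.4 -265.7   60. ] gap 12.36
[(346, [465.2, -266.2, 51.7]), (348, [466.3, -266.2, 50.3]), (350, [467.5, -266.2, 49.4]), (352, [468.3, -266.0, 51.8]), (354, [469.2, -265.8, 53.8]), (356, [469.6, -265.4, 59.5]), (358, [450.5, -255.1, 233.4]), (360, [471.5, -265.3, 60.8]), (362, [472.5, -265.2, 60.5]), (364, [473.6, -265.2, 59.7])]
[ 456.5 -266.9   50. ] [ 460.3 -265.2   60. ] 3.9149894604953426
[ 462.2 -383.4   50. ] [ 469.6 -384.3   60. ] 7.326094370373757
```

>>> {"api": "jog_arm", "payload": {"steps": [{"dp": [-0.04,-0.002,0],"turn": [0,0,0],"claw": 0},{"dp": [-0.08,-0.004,0],"turn": [0,0,0],"claw": 0},{"dp": [-0.12,-0.005,0],"turn": [0,0,0],"claw": 0},{"dp": [-0.15,-0.007,0],"turn": [0,0,0],"claw": 0},{"dp": [-0.172,-0.008,0],"turn": [0,0,0],"claw": 0},{"dp": [-0.172,-0.008,0],"turn": [0,0,0],"claw": 0},{"dp": [-0.172,-0.008,0],"turn": [0,0,0],"claw": 0},{"dp": [-0.172,-0.008,0],"turn": [0,0,0],"claw": 0}]}}

```text
t: 12.05
ee_pos: [439.9, -325.5, 42.7]
orientation: [-1.561, -0.031, 0.04]
ft_force: [9.4, 2.2, -9.2]
width: 10.0
```

```bash
python3 - <<'E'
from h import *
o=ctrl.get_obs(); np.savez('pics/w12o.npz',**o); print(o['width'],o['ee_pos'],o['ft_force'],o['moment']); d=snap('wrist','w12.png')
cv2.imwrite('pics/w12c.png',cv2.resize(d['img'][130:220,240:360,::-1],(800,600),interpolation=cv2.INTER_CUBIC))
T=wT(d,o)
for v in (172,179,186): print(v,[ (u,world(d,u,v,None,T).round(1).tolist()) for u in range(322,362,3)])
d=snap('scene','s12.png')
cv2.imwrite('pics/s12c.png',cv2.resize(d['img'][270:380,345:485,::-1],(764,600),interpolation=cv2.INTER_CUBIC))
E
```

```text
9.994794752376995 [ 439.91867787 -325.45705304   42.71608827] [ 9.37817968  2.23818955 -9.2491779 ] [ 4.47012944e-01 -1.52056753e+00 -1.25730744e-03]
172 [(322, [440.5, -263.8, 50.1]), (325, [442.0, -263.7, 50.4]), (328, [443.6, -263.6, 51.0]), (331, [445.2, -263.5, 50.5]), (334, [446.8, -263.5, 50.2]), (337, [448.5, -263.4, 49.7]), (340, [450.0, -263.3, 50.9]), (343, [451.6, -263.2, 51.3]), (346, [453.2, -263.2, 50.1]), (349, [454.8, -263.1, 51.0]), (352, [456.3, -263.0, 51.5]), (355, [457.2, -262.7, 57.6]), (358, [458.3, -262.4, 61.6]), (361, [460.0, -262.4, 60.1])]
179 [(322, [440.6, -267.5, 49.6]), (325, [442.2, -267.3, 51.1]), (328, [443.9, -267.3, 49.8]), (331, [445.4, -267.2, 50.3]), (334, [447.0, -267.0, 52.2]), (337, [448.6, -267.0, 50.8]), (340, [450.3, -267.0, 49.8]), (343, [451.8, -266.9, 50.5]), (346, [453.5, -266.9, 50.0]), (349, [455.0, -266.7, 50.9]), (352, [438.1, -255.5, 233.4]), (355, [457.3, -266.1, 58.9]), (358, [458.6, -265.9, 60.9]), (361, [460.3, -265.9, 59.7])]
186 [(322, [440.8, -271.2, 49.6]), (325, [442.4, -271.1, 49.8]), (328, [444.1, -271.0, 49.7]), (331, [445.7, -270.9, 50.3]), (334, [447.3, -270.8, 50.5]), (337, [448.8, -270.6, 51.7]), (340, [450.6, -270.8, 48.9]), (343, [452.0, -270.5, 51.2]), (346, [453.7, -270.5, 50.6]), (349, [455.2, -270.4, 51.3]), (352, [456.9, -270.3, 50.9]), (355, [457.5, -269.5, 59.7]), (358, [459.1, -269.5, 59.3]), (361, [460.4, -269.3, 61.3])]
```

View pics/w12c.png

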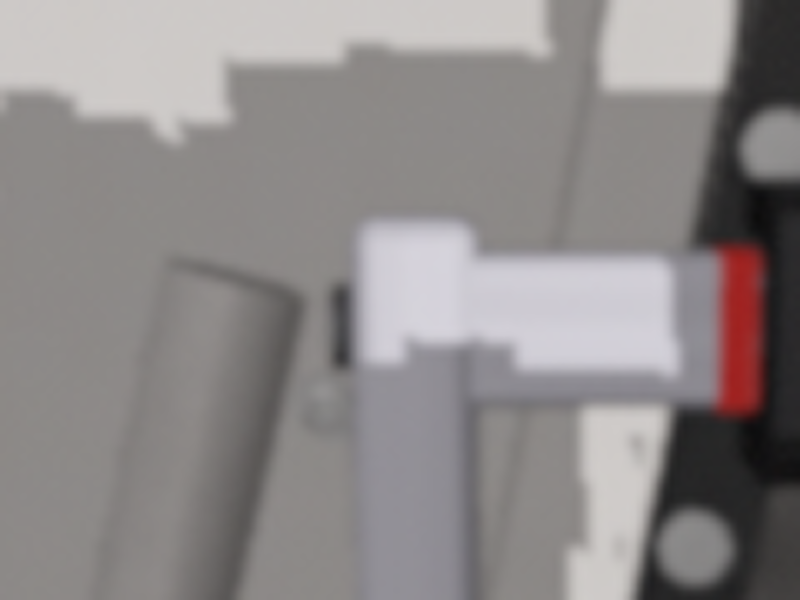

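View pics/s12c.png

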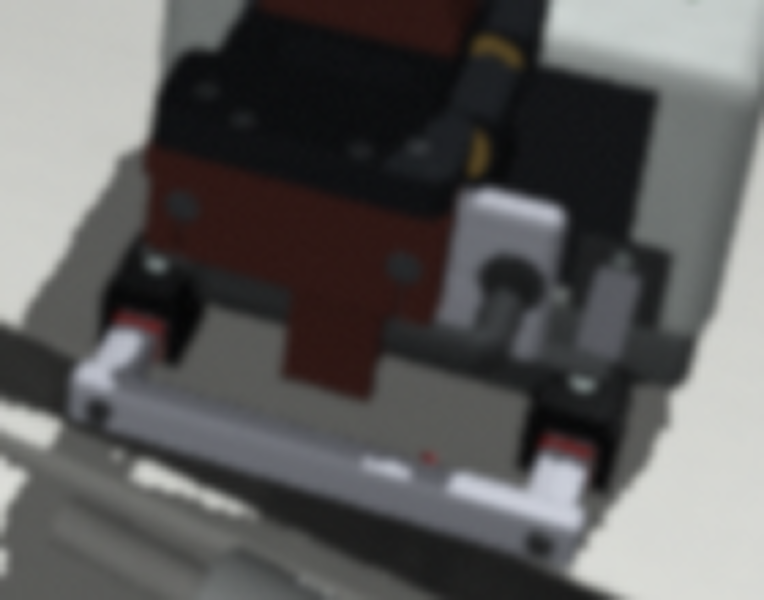

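>>> {"api": "jog_arm", "payload": {"steps": [{"dp": [-0.03,-0.001,0],"turn": [0,0,0],"claw": 0},{"dp": [-0.03,-0.001,0],"turn": [0,0,0],"claw": 0},{"dp": [-0.03,-0.001,0],"turn": [0,0,0],"claw": 0},{"dp": [-0.03,-0.001,0],"turn": [0,0,0],"claw": 0},{"dp": [-0.03,-0.001,0],"turn": [0,0,0],"claw": 0},{"dp": [-0.03,-0.001,0],"turn": [0,0,0],"claw": 0}]}}

```text
t: 12.65
ee_pos: [439.5, -325.5, 42.7]
orientation: [-1.562, -0.034, 0.036]
ft_force: [9.5, 2.7, -8.0]
width: 9.9
```

```bash
python3 - <<'E'
from h import *
o=ctrl.get_obs(); np.savez('pics/w13o.npz',**o); print(o['t'],o['width'],o['ee_pos'],o['ft_force'],np.abs(o['qvel']).max()); d=snap('wrist','w13.png')
T=wT(d,o)
for v in (172,179,186): print(v,[ (u,world(d,u,v,None,T).round(1).tolist()) for u in range(350,362,2)])
im=d['img'].astype(int);r,g,b=im[...,0],im[...,1],im[...,2]; m=((r>110)&(r-g>60)&(r-b>60)); m[:150]=0;m[220:]=0; ys,xs=np.where(m); print('red px',xs.min(),xs.max(),ys.min(),ys.max(),world(d,xs.min(),179,50,T)[:2],world(d,xs.max()+1,179,50,T)[:2])
d=snap('top','t13.png'); d0=load('top0.png')
cv2.imwrite('pics/t13.png',d['img'][:,:,::-1])
D=np.abs(d['img'].astype(int)-d0['img']).max(2)[110:300,80:360]; print('changed px in cap/tin/handle area',(D>40).sum())
cv2.imwrite('pics/w13c.png',d['img'][:,:,::-1])
E
```

```text
12.65 9.909981252077944 [ 439.4874331  -325.51084022   42.71998453] [ 9.5153553   2.6823512  -8.01130893] 0.0018163761042681212
172 [(350, [454.9, -263.1, 50.5]), (352, [456.0, -263.1, 50.4]), (354, [456.6, -262.9, 54.0]), (356, [456.9, -262.6, 60.4]), (358, [457.8, -262.5, 61.4]), (360, [458.9, -262.4, 61.1])]
179 [(350, [455.1, -266.8, 50.7]), (352, [456.2, -266.7, 50.8]), (354, [456.7, -266.4, 55.8]), (356, [457.3, -266.1, 59.7]), (358, [458.3, -266.0, 60.0]), (360, [459.1, -265.9, 61.1])]
186 [(350, [455.4, -270.5, 50.8]), (352, [456.5, -270.4, 50.8]), (354, [456.9, -269.9, 56.3]), (356, [457.4, -269.5, 60.7]), (358, [458.5, -269.5, 60.0]), (360, [459.4, -269.3, 61.5])]
red px 349 353 167 191 [ 454.67743932 -266.83663227] [ 457.35615858 -266.71324949]
changed px in cap/tin/handle area 0
```

View pics/w13.png

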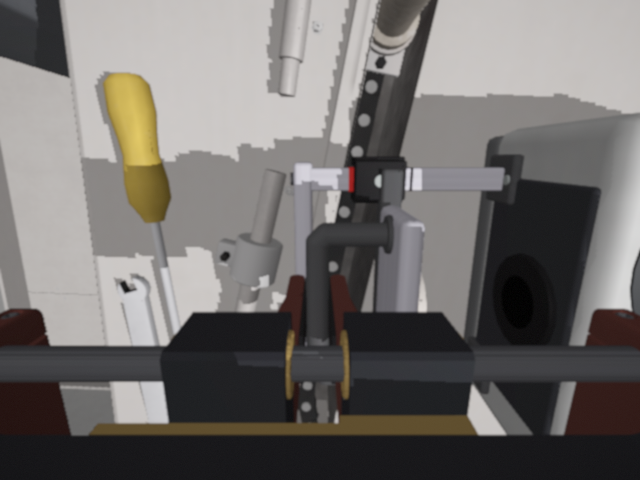

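View pics/t13.png

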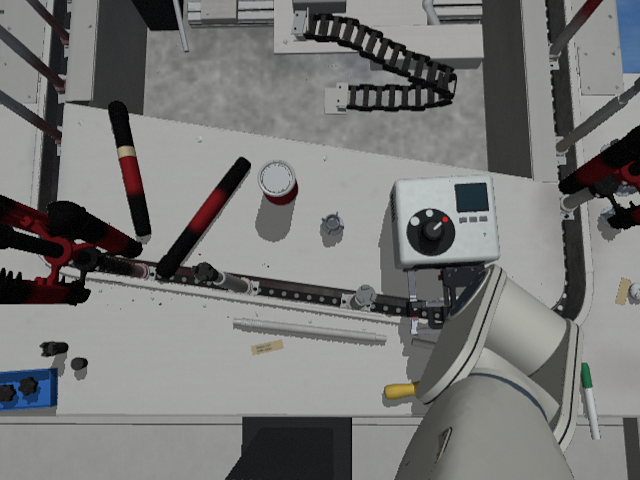

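```bash
python3 -c "
from workcell import ctrl
print(ctrl.close_job()); o=ctrl.get_obs(); print(o['t'],o['ee_pos'],o['ft_force'],o['width'])"
```

```text
the job is handed in; nothing more can be done
None
the job is handed in; nothing more can be done
```

I turned the aperture knob to the red dot, then pulled the clamp out by its bar handle to the red lines. I handed the job in at 12.65 s of robot time with the fingers still gripping the bar; the hand-in reports no verdict.

**Knob:** The pointer measured about -50° in the world frame, taking the mean of three readings from -48.8° to -51.9°. The red dot measured -49° to -50°, so the worst reading is about 3° off, inside the 0.13 rad (7.4°) allowed. The last wide views still show the pointer on the dot.

**Clamp:** The front edge of the left shoe stood at x of about 456.6–457 mm, with the red line at about 456.1 mm. That puts the opening at about 51 mm. The fingers had moved 50.8 mm from where they gripped the bar, which agrees. The arm was at rest, with about 9.5 N of spring pull at the wrist and the fingers at 9.9 mm on the 11 mm bar.

**Cap, tin and spare handle:** The top view showed no changed pixels around them compared with the start.

**Checks that disagreed:**
- **Fingertip position:** In the wrist and scene images the fingertips end about 27 mm behind the reported TCP. My first close on the knob therefore shut above it. I measured the offset, lowered the arm by that much, and the grip then held.
- **Shoe gap from the scene camera:** Partway through the pull, hand-picked points in the scene view gave gaps of 4 and 7 mm, while the wrist view gave 12 mm. I judged those points imprecise and trusted the wrist view and the finger travel.

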